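Swap torches on the stall's charging rack

TASK

Raise the lever of the charging rack fully, take the charged torches out and lay them in the white tray, and lay every flat torch standing on the counter on its side in a cradle of its own, the whole torch home in the saddles with its lens end at the rack's head. When all of them are in place, lower the lever all the way again to put the contacts on. Leave the other things on the counter where they are.

Things in the scene. Friction and masses are not known exactly. Their poses are not given: they have to be found in the camera images.
- rack: grey charging rack, fixed: deck 165 (x) by 250 mm, top 25 mm high, three cradles 78 mm apart; the head along its left (own +x) edge is 80 mm high, near face at x = +75 mm. A cradle is two 16 mm wide V saddles, at x = +45 mm (lens head) and -54 mm (barrel), with room for fingers between them down to the deck. Origin: under the deck's middle; x points to the head, about to the robot's left
- bay0 (a point): far cradle: the place of the lens face's centre when a torch lies home in it, 58 mm above the table, 7 mm short of the head's face; the point's axes are the rack's and the torch's tail points along -x
- bay1 (a point): middle cradle: the place of the lens face's centre when a torch lies home in it, 58 mm above the table, 7 mm short of the head's face; the point's axes are the rack's and the torch's tail points along -x
- bay2 (a point): near cradle: the place of the lens face's centre when a torch lies home in it, 58 mm above the table, 7 mm short of the head's face; the point's axes are the rack's and the torch's tail points along -x
- contact_lever (a joint): contact bar and its lever, one piece, pivoting about a level axis along the head's top: 0 = down (level over the lens heads, 5 mm clear of them), 1.35 = fully up; stiff, stays where it is left, about 3 N at the grip
- lever_grip (a point): middle of the black grip (17 mm in diameter, 30 mm long, along the lever) on the lever, a rod beyond the near cradle, on the robot's side; with the lever down the rod is level, points from the pivot along the rack's -x, and is 91 mm above the table
- lever_pivot (a point): point on the lever's pivot axis, in the plane of the rod; the grip's middle turns about it at a radius of 77 mm, up as the joint value grows. The axis is the rack's y
- tray: white open collection tray, fixed, 210 mm along its x, 220 mm along its y, walls 32 mm high and 5 mm thick, floor 5 mm. Origin: under its middle
- flat0: hand torch, dark metal, 140 mm long: lens head 48 mm in diameter and 34 mm long, tapering to a grip barrel 30 mm in diameter (grip it 85 to 95 mm from the lens). Origin: centre of the lens face; its z axis runs along the torch to the tail. About 0.2 kg. A flat one: at the start it stands on its lens on the counter (may be absent)
- flat1: hand torch, dark metal, 140 mm long: lens head 48 mm in diameter and 34 mm long, tapering to a grip barrel 30 mm in diameter (grip it 85 to 95 mm from the lens). Origin: centre of the lens face; its z axis runs along the torch to the tail. About 0.2 kg. A flat one: at the start it stands on its lens on the counter (may be absent)
- flat2: hand torch, dark metal, 140 mm long: lens head 48 mm in diameter and 34 mm long, tapering to a grip barrel 30 mm in diameter (grip it 85 to 95 mm from the lens). Origin: centre of the lens face; its z axis runs along the torch to the tail. About 0.2 kg. A flat one: at the start it stands on its lens on the counter (may be absent)
- full0: hand torch, dark metal, 140 mm long: lens head 48 mm in diameter and 34 mm long, tapering to a grip barrel 30 mm in diameter (grip it 85 to 95 mm from the lens). Origin: centre of the lens face; its z axis runs along the torch to the tail. About 0.2 kg. A charged one: at the start it lies in the cradle bay0 (may be absent)
- full1: hand torch, dark metal, 140 mm long: lens head 48 mm in diameter and 34 mm long, tapering to a grip barrel 30 mm in diameter (grip it 85 to 95 mm from the lens). Origin: centre of the lens face; its z axis runs along the torch to the tail. About 0.2 kg. A charged one: at the start it lies in the cradle bay1 (may be absent)
- full2: hand torch, dark metal, 140 mm long: lens head 48 mm in diameter and 34 mm long, tapering to a grip barrel 30 mm in diameter (grip it 85 to 95 mm from the lens). Origin: centre of the lens face; its z axis runs along the torch to the tail. About 0.2 kg. A charged one: at the start it lies in the cradle bay2 (may be absent)
- screwdriver: screwdriver lying down, 190 mm; bystander, leave it alone. Origin: under its middle
- tape: roll of black tape lying flat, 90 mm in diameter, 25 mm high; bystander, leave it alone. Origin: middle of its underside
- spray: spray can, 54 mm in diameter, 160 mm high; bystander, leave it alone. Origin: middle of its underside
- jar: jar, 66 mm in diameter, 85 mm high; bystander, leave it alone. Origin: middle of its underside
- carton: cardboard carton 70 x 120 x 50 mm; bystander, leave it alone. Origin: middle of its underside

How it is judged:
On the way, in this order (a step that is already met when the one before it is completed fails the run):
1. the lever is raised fully (above 1.15 rad) (value of joint contact_lever above 1.15 rad), for 0.2 s.
2. with the lever up, every charged torch lies in the tray and every flat one lies home in a cradle (value of joint contact_lever above 0.9 rad and x of full0 in the frame of tray between -0.1 and 0.1 m and y of full0 in the frame of tray between -0.105 and 0.105 m and angle between full0's own z axis and vertical between 1.35 and 1.79 rad and height (world z) of each of full0, full1, full2 below 0.04 m and linear speed of each of full0, full1, full2 below 0.03 m/s and x of full1 in the frame of tray between -0.1 and 0.1 m and y of full1 in the frame of tray between -0.105 and 0.105 m and angle between full1's own z axis and vertical between 1.35 and 1.79 rad and x of full2 in the frame of tray between -0.1 and 0.1 m and y of full2 in the frame of tray between -0.105 and 0.105 m and angle between full2's own z axis and vertical between 1.35 and 1.79 rad and ((distance between flat0 and bay0 below 0.02 m and angle between the z axis of flat0 and the x axis of rack, either way round below 0.12 rad) or (distance between flat0 and bay1 below 0.02 m and angle between the z axis of flat0 and the x axis of rack, either way round below 0.12 rad) or (distance between flat0 and bay2 below 0.02 m and angle between the z axis of flat0 and the x axis of rack, either way round below 0.12 rad)) and ((distance between flat1 and bay0 below 0.02 m and angle between the z axis of flat1 and the x axis of rack, either way round below 0.12 rad) or (distance between flat1 and bay1 below 0.02 m and angle between the z axis of flat1 and the x axis of rack, either way round below 0.12 rad) or (distance between flat1 and bay2 below 0.02 m and angle between the z axis of flat1 and the x axis of rack, either way round below 0.12 rad)) and ((distance between flat2 and bay0 below 0.02 m and angle between the z axis of flat2 and the x axis of rack, either way round below 0.12 rad) or (distance between flat2 and bay1 below 0.02 m and angle between the z axis of flat2 and the x axis of rack, either way round below 0.12 rad) or (distance between flat2 and bay2 below 0.02 m and angle between the z axis of flat2 and the x axis of rack, either way round below 0.12 rad))), for 0.2 s.
At the end, for the whole second after the job is handed in: The lever is down (below 0.1 rad); each flat torch present lies in a cradle, lens face within 20 mm of its place at the head and axis within 0.12 rad of the cradle's; each charged torch present lies in the tray (within its walls, on its side, at rest) (value of joint contact_lever below 0.1 rad and x of full0 in the frame of tray between -0.1 and 0.1 m and y of full0 in the frame of tray between -0.105 and 0.105 m and angle between full0's own z axis and vertical between 1.35 and 1.79 rad and height (world z) of each of full0, full1, full2 below 0.04 m and linear speed of each of full0, full1, full2, flat0, flat1, flat2 below 0.03 m/s and x of full1 in the frame of tray between -0.1 and 0.1 m and y of full1 in the frame of tray between -0.105 and 0.105 m and angle between full1's own z axis and vertical between 1.35 and 1.79 rad and x of full2 in the frame of tray between -0.1 and 0.1 m and y of full2 in the frame of tray between -0.105 and 0.105 m and angle between full2's own z axis and vertical between 1.35 and 1.79 rad and ((distance between flat0 and bay0 below 0.02 m and angle between the z axis of flat0 and the x axis of rack, either way round below 0.12 rad) or (distance between flat0 and bay1 below 0.02 m and angle between the z axis of flat0 and the x axis of rack, either way round below 0.12 rad) or (distance between flat0 and bay2 below 0.02 m and angle between the z axis of flat0 and the x axis of rack, either way round below 0.12 rad)) and ((distance between flat1 and bay0 below 0.02 m and angle between the z axis of flat1 and the x axis of rack, either way round below 0.12 rad) or (distance between flat1 and bay1 below 0.02 m and angle between the z axis of flat1 and the x axis of rack, either way round below 0.12 rad) or (distance between flat1 and bay2 below 0.02 m and angle between the z axis of flat1 and the x axis of rack, either way round below 0.12 rad)) and ((distance between flat2 and bay0 below 0.02 m and angle between the z axis of flat2 and the x axis of rack, either way round below 0.12 rad) or (distance between flat2 and bay1 below 0.02 m and angle between the z axis of flat2 and the x axis of rack, either way round below 0.12 rad) or (distance between flat2 and bay2 below 0.02 m and angle between the z axis of flat2 and the x axis of rack, either way round below 0.12 rad))); the robot touches nothing.
It fails at once if a bystander (screwdriver, tape, spray can, jar or carton) is moved more than 50 mm (distance of any of screwdriver, tape, spray, jar, carton from where it was at the start of the episode above 0.05 m).
Of flat0, flat1, flat2 only 2 to 3 are there at a start; the rules pass over those that are not, and their reading is None.
Of full0, full1, full2 only 2 to 3 are there at a start; the rules pass over those that are not, and their reading is None.
At some moment in a run one of flat0, flat1, flat2 may be knocked a few centimetres aside while the robot is not near it.
Once in a run the grip may slacken for a moment while it holds something.
It also fails if it takes over 210 s, if anything falls off the work surface, if the arm or the gripper's body presses on something with over 40 N, if the wrist force passes 120 N, or if a joint passes its speed limit or range.

ROBOT

A 7-joint arm with a two-finger parallel gripper is mounted at the origin on the work surface. World frame = base frame: x ahead of the robot, y to its left, z up, the work surface at z = 0. Lengths are in m, angles in rad, forces in N, time in s.
With the tool pointing down it reaches from about 0.4 to 0.85 m from the base axis. Payload 10.4 kg.
Tool frame: the origin (TCP) lies midway between the tips of the shut fingers; the grasp point (between the pads) lies 19 mm behind it; x points along the fingers, y is the direction in which the jaws open and shut, and the axes are right-handed (so a half turn about x gives the same grasp; the last joint's range is limited). The gripper opens to 87 mm and grips with 3 to 60 N. Pads are 19 mm wide; open, the fingers measure 117 mm over their backs; the gripper's body (75 mm by 190 mm) begins 51 mm behind the grasp point.
Start: joints at [-1.342, 0.332, -0.065, 1.46, 0.022, 1.35, -0.088], TCP at [0.156, 0.605, 0.199] pointing down, gripper open.
Joint ranges: [-2.6, 2.6], [-0.5, 2.12], [-1.47, 1.34], [0.16, 2.42], [-1.27, 4.41], [0.06, 2.06], [-2.6, 2.6]. Speed limits (rad/s): [2.22, 2.22, 2.79, 2.79, 3.14, 3.14, 3.14].

INTERFACE

Orientations are given as a unit quaternion [x, y, z, w].
In Python, from bench import * gives the robot as it stands.
- The arm moves only by the shell command python3 -m inch 'ROWS' [FORCE]. ROWS is JSON, a list that holds one entry, the list of rows, each a list of 7 numbers: the shift along the world's x, y, z each as a share of 120 mm, from -1 to 1, then the turn, a rotation vector about the world's x, y, z each as a share of 2 pi rad, from -1 to 1, then the closure, from 0 (fully open) to 1 (shut). A call has 1 to 10 rows; each row is the pose to reach, as a shift and turn from the pose commanded when the call began, turning the shorter way round; what a row does not reach only later rows make up. A row lasts 1/10 s, in which the tool goes at most 50 mm and 8.59 degrees, less where a joint would pass 70% of its speed; a pose out of reach is approached as far as the arm can. A call with a number of a shift or a turn outside -1 to 1 is refused whole. A call with a gripper value outside its range is refused whole. The fingers move at their own pace and stop on an object; FORCE is the grip in N (left out, the last holds). Time passes only in rows, so rows that repeat a pose let the fingers close. It gives the time, the measured TCP pose, the force and the opening at its end, in the units of the state.
- read_state(): the state, without advancing time (a new reading comes with each control period).
- camera(name): name is "side" or "top"; returns the picture (384x512x3 uint8, red, green, blue); there is no depth.
- get_calibration(name): a dict with "fx", "fy", "cx", "cy" (pixels), "xyz" and "attitude" of the camera in the world. Camera axes: x right, y up, looking along -z (the intrinsics and any distortion apply to the point x, -y, -z); pixel columns grow to the right and rows downward; lengths in m; the calibration is good to about 2 mm. A picture is of the moment at which its call begins. get_calibration takes no time and is no camera call.
- close_job(): hands the job in, once; it reports no verdict.
The state is a dict: "time": time; "joint_positions": joint angles; "joint_vel": joint speeds; "joint_torque": joint torques, N m; "ee_pos": TCP position; "eef_rot": TCP orientation; "ft_force": force on the tool from outside, world axes, zero at the start; "torque": the same for the moment, N m; "width": finger opening in m.
Only numpy, scipy, OpenCV 4.12 (cv2) and the standard library are available. Lean on these libraries where they do the work, as an engineer would, in place of code of your own. Each camera call takes 0.05 s, during which the arm holds its last target.

## Working session

There is one attempt and no reset: what is moved stays moved. The work goes in short steps, Python scripts to look and compute and a shell command to move; the robot and the scene stay as the last step left them, time stands still between calls to the robot, and variables do not carry over. Pictures are saved under pics/ and viewed, and the job is handed in when it is done.

```bash
ls; mkdir -p pics; cat > h.py <<'E'
from bench import *
import cv2, numpy as np
from scipy.spatial.transform import Rotation as R
def snap(n,f):
    im=camera(n); cv2.imwrite(f"pics/{f}.png",cv2.cvtColor(im,cv2.COLOR_RGB2BGR)); return im
E
python3 - <<'E'
from h import *
print(read_state())
for n in("side","top"):
    print(get_calibration(n)); snap(n,n+"0")
E
```

```text
pics
{'time': 0.0, 'joint_positions': array([-1.34158344,  0.33288258, -0.06471169,  1.46095249,  0.02157823,
        1.34991105, -0.08846791]), 'joint_vel': array([-1.82385178e-03,  3.46904636e-06,  1.48856719e-05,  1.53870943e-03,
       -8.48076937e-05, -2.24050361e-03, -5.53027002e-04]), 'joint_torque': array([-1.11415520e-03, -6.23241735e+01,  2.37894407e-02, -3.89909506e+01,
       -6.15276187e-02,  3.93158651e-02,  1.37312027e-04]), 'ee_pos': array([0.1556105 , 0.60487053, 0.19774197]), 'eef_rot': array([ 0.08825991,  0.70156146, -0.08928678,  0.70146246]), 'ft_force': array([0.48374915, 0.01598564, 0.12331348]), 'torque': array([-0.01335109,  0.03667247,  0.05910104]), 'width': 0.08682029291410256}
{'fx': 478.9192453911871, 'fy': 478.9192453911871, 'cx': 246.9187552104588, 'cy': 191.39644757307875, 'xyz': array([-0.07587001, -1.1862766 ,  1.07711838]), 'attitude': array([ 0.42805231, -0.10055153, -0.22441842,  0.86965337])}
{'fx': 363.5759533929486, 'fy': 363.5759533929486, 'cx': 253.30529063295504, 'cy': 193.0380060780159, 'xyz': array([ 0.45268061, -0.04817057,  1.09988488]), 'attitude': array([-0.01922398,  0.0204899 ,  0.70781023, -0.70584367])}
```

View pics/side0.png

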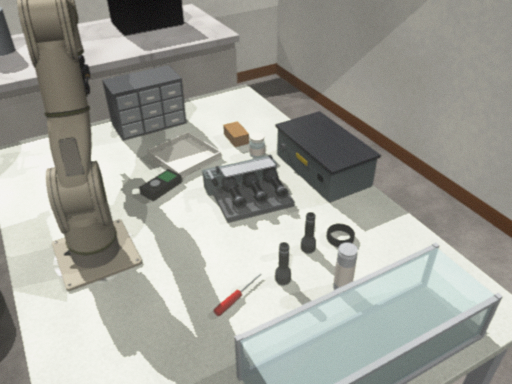

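View pics/top0.png

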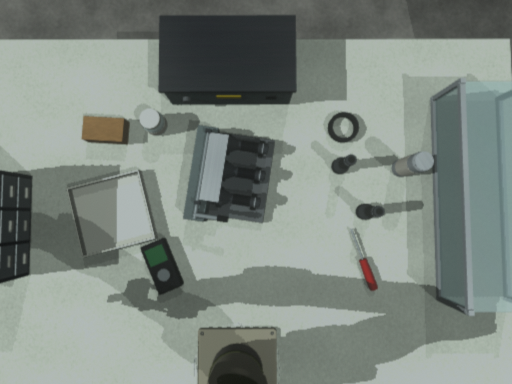

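```bash
cat >> h.py <<'E'
def cam(n):
    c=get_calibration(n); K=np.array([[c['fx'],0,c['cx']],[0,c['fy'],c['cy']],[0,0,1]]); return K,R.from_quat(c['attitude']).as_matrix(),np.array(c['xyz'])
def proj(n,P):
    K,A,t=cam(n); p=(np.atleast_2d(P)-t)@A; p=p*[1,-1,-1]; q=p@K.T; return q[:,:2]/q[:,2:]
def ray(n,uv):
    K,A,t=cam(n); u=np.array([uv[0],uv[1],1.]); d=np.linalg.solve(K,u)*[1,-1,-1]; d=A@d; return t,d/np.linalg.norm(d)
def onz(n,uv,z):
    t,d=ray(n,uv); return t+d*(z-t[2])/d[2]
def tri(uvs,uvt):
    a,d=ray('side',uvs); b,e=ray('top',uvt); M=np.array([d,-e]).T; s=np.linalg.lstsq(M,b-a,rcond=None)[0]
    p,q=a+s[0]*d,b+s[1]*e; return (p+q)/2,np.linalg.norm(p-q)
def zoom(src,dst,x0,y0,w,h,k):
    im=cv2.imread(f"pics/{src}.png")[y0:y0+h,x0:x0+w]; cv2.imwrite(f"pics/{dst}.png",cv2.resize(im,None,fx=k,fy=k,interpolation=cv2.INTER_CUBIC))
E
python3 - <<'E'
from h import *
for n in("side","top"): print(n,proj(n,[[0,0,0],[.1556,.605,.198],[.5,0,0],[.5,-.2,0]]).round(1))
print(onz('top',(240,180),.0))
zoom('top0','t0z',180,115,110,110,7)
zoom('side0','s0z',190,135,130,90,6)
zoom('side0','s0y',200,200,170,120,4)
zoom('top0','t0y',310,100,130,200,3)
E
```

```text
side [[ 95.5 253. ]
 [ 85.  107. ]
 [235.6 203.6]
 [263.8 237.3]]
top [[236.8 367.2]
 [-16.1 336.8]
 [236.7 197.9]
 [302.8 197.7]]
[ 0.55427981 -0.0099468   0.        ]
```

View pics/t0z.png

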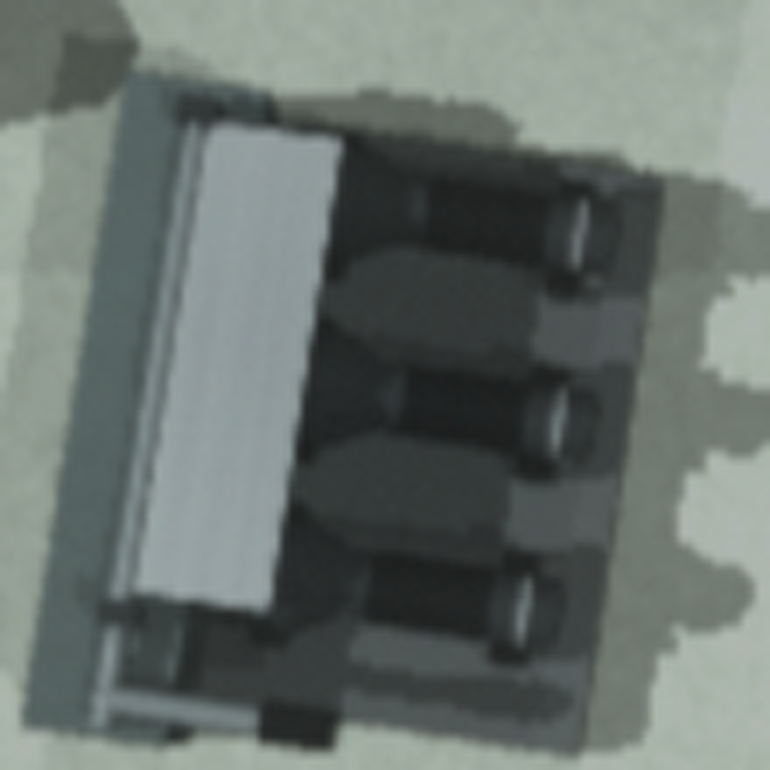

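View pics/s0z.png

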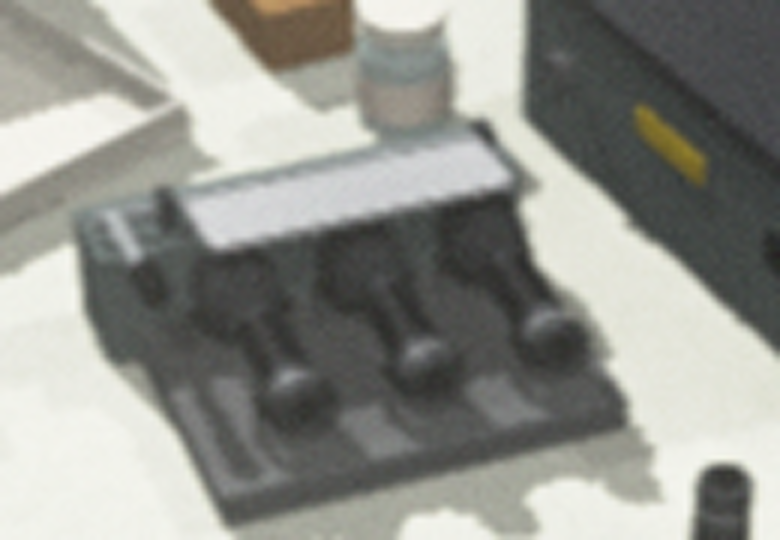

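View pics/s0y.png

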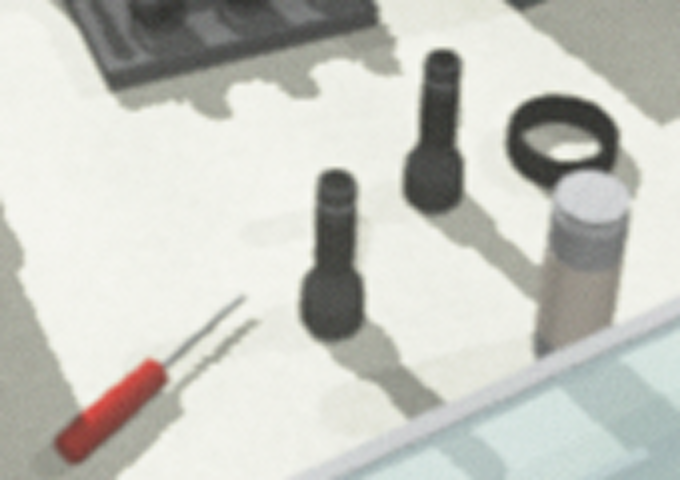

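View pics/t0y.png

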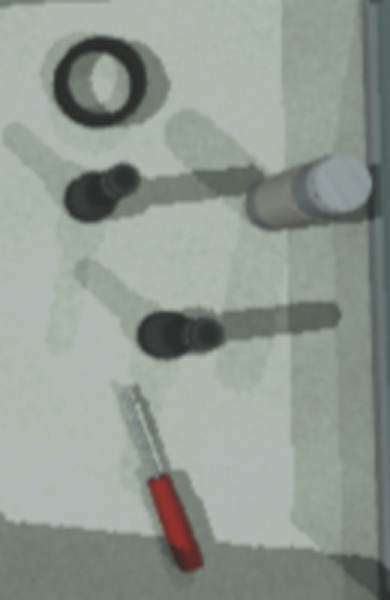

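```bash
python3 - <<'E'
from h import *
T=lambda x,y:(180+x/7-.0,115+y/7)
S=lambda x,y:(190+x/6,135+y/6)
for nm,s,t in [("deck near",S(228,497),T(580,752)),("deck far",S(622,398),T(663,178)),
 ("head topleft near",S(78,212),T(22,727)),("bar near-low corner",S(212,248),T(272,608)),("bar far-low corner",S(518,187),T(342,140)),
 ("grip",S(152,280),T(298,718)),("tail2",S(295,395),T(528,610)),("tail1",S(422,362),T(565,422)),("tail0",S(550,332),T(588,237))]:
    p,e=tri(s,t); print(nm,p.round(4),round(e,4))
Y=lambda x,y:(310+x/3,100+y/3); V=lambda x,y:(200+x/4,200+y/4)
for nm,s,t in [("A tail",V(443,62),Y(123,178)),("B tail",V(337,182),Y(205,333)),("A lens ctr",V(433,192),Y(88,197)),("B lens",V(331,316),Y(163,334))]:
    p,e=tri(s,t); print(nm,p.round(4),round(e,4))
for nm,t in [("A lens",Y(86,198)),("B lens",Y(162,334))]: print(nm,onz('top',t,.02).round(4))
zoom('top0','t0w',55,155,140,150,5)
zoom('side0','s0w',125,115,130,90,6)
E
```

```text
deck near [ 0.4285 -0.0792  0.0234] 0.005
deck far [ 0.6703 -0.1145  0.0227] 0.0009
head topleft near [0.4413 0.1456 0.0759] 0.007
bar near-low corner [0.4857 0.0448 0.0965] 0.0015
bar far-low corner [0.6748 0.0172 0.0902] 0.0045
grip [0.4423 0.0345 0.0961] 0.0013
tail2 [ 0.4858 -0.0564  0.0578] 0.0015
tail1 [ 0.5614 -0.0712  0.0623] 0.0012
tail0 [ 0.6391 -0.0816  0.0607] 0.0012
A tail [ 0.5969 -0.3114  0.1359] 0.0012
B tail [ 0.4592 -0.3814  0.1365] 0.0021
A lens ctr [ 0.5975 -0.3124  0.0006] 0.0007
B lens [ 0.4581 -0.3848  0.0027] 0.0003
A lens [ 0.5936 -0.3055  0.02  ]
B lens [ 0.4581 -0.3786  0.02  ]
```

View pics/t0w.png

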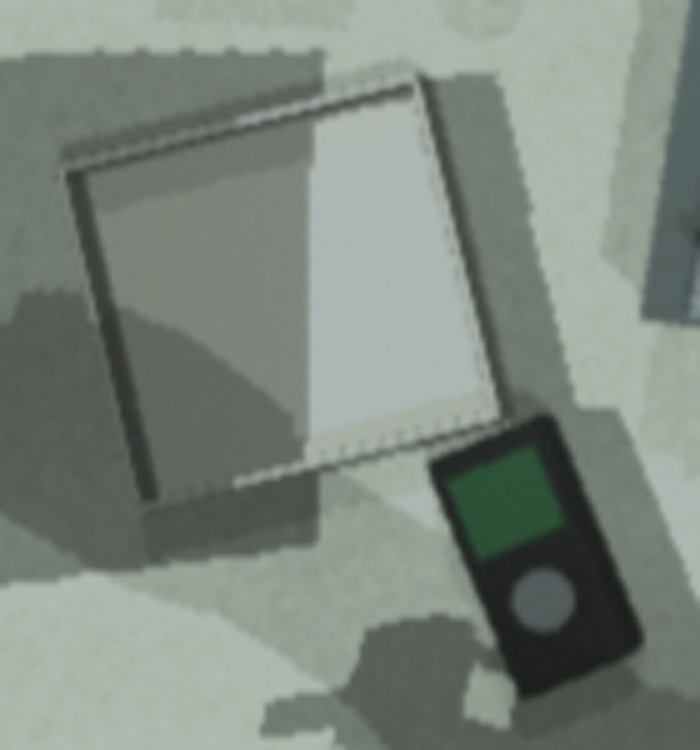

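View pics/s0w.png

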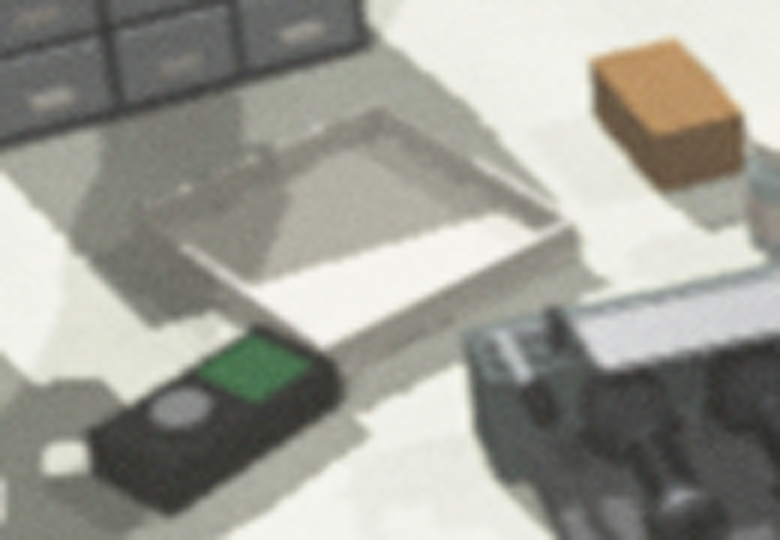

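```bash
python3 - <<'E'
from h import *
T=lambda x,y:(180+x/7-.5+.07,115+y/7-.5+.07)
def p(nm,t,z): print(nm,onz('top',T(*t),z)[:2].round(4))
p('deck near',(580,754),.025);p('deck far',(664,172),.025)
for i,a,b in((0,(590,190),(575,290)),(1,(568,372),(552,470)),(2,(533,557),(517,657))):
    p(f'tail{i} edges',a,.058);p(f'tail{i}',b,.058)
for i,a,b in((0,(545,178),(545,278)),(1,(515,372),(515,463)),(2,(490,560),(487,630))):
    p(f'barrel{i} edges',a,.058);p(f'barrel{i}',b,.058)
p('head near tl',(22,727),.08);p('head far tl',(133,72),.08)
p('head near tr',(165,745),.08)
p('grip tip',(335,745),.091);p('grip tip',(342,712),.091);p('grip base',(262,700),.091);p('grip base',(258,740),.091)
p('pivot rod',(100,705),.091)
# project hypothesis
th=np.radians(8.5);u=np.array([np.sin(th),np.cos(th),0]);v=np.array([-np.cos(th),np.sin(th),0])
o=np.array([.566,-.014,0])
t=lambda q:((q-[180-.43,115-.43])*7).round(0).tolist()
s=lambda q:((q-[190-.42,135-.42])*6).round(0).tolist()
for a,b,z in((-.0825,.125,.025),(-.0825,-.125,.025),(-.072,-.078,.058),(-.072,0,.058),(-.072,.078,.058)):
    P=o+u*a+v*b+[0,0,z]; print(a,b,z,t(proj('top',P)),s(proj('side',P)))
W=lambda x,y:(55+x/5-.4,155+y/5-.4)
for q in((425,75),(68,172),(148,505),(512,415)): print('tray',onz('top',W(*q),.032)[:2].round(4))
print('meter',onz('top',W(430,462),.04)[:2],onz('top',W(550,415),.04)[:2],onz('top',W(640,640),.04)[:2],onz('top',W(525,695),.04)[:2])
Sx=lambda x,y:(125+x/6,115+y/6)
print(tri(Sx(340,370),W(550,415)))
print(R.from_quat(read_state()['eef_rot']).as_matrix().round(3))
E
```

```text
deck near [ 0.4267 -0.0768]
deck far [ 0.6742 -0.1137]
tail0 edges [ 0.6599 -0.0811]
tail0 [ 0.6183 -0.0747]
tail1 edges [ 0.5843 -0.0717]
tail1 [ 0.5438 -0.0649]
tail2 edges [ 0.5081 -0.057 ]
tail2 [ 0.4671 -0.0503]
barrel0 edges [ 0.665  -0.0625]
barrel0 [ 0.6233 -0.0623]
barrel1 edges [ 0.5844 -0.0499]
barrel1 [ 0.5468 -0.0497]
barrel2 edges [ 0.5069 -0.0394]
barrel2 [ 0.4782 -0.0381]
head near tl [0.4394 0.1476]
head far tl [0.7043 0.1048]
head near tr [0.4321 0.0904]
grip tip [0.4321 0.0218]
grip tip [0.4451 0.019 ]
grip base [0.45   0.0507]
grip base [0.4342 0.0522]
pivot rod [0.4482 0.1147]
-0.0825 0.125 0.025 [[581.0, 746.0]] [[227.0, 494.0]]
-0.0825 -0.125 0.025 [[665.0, 164.0]] [[635.0, 393.0]]
-0.072 -0.078 0.058 [[628.0, 256.0]] [[555.0, 356.0]]
-0.072 0 0.058 [[601.0, 442.0]] [[429.0, 387.0]]
-0.072 0.078 0.058 [[574.0, 630.0]] [[299.0, 418.0]]
tray [0.5829 0.2852]
tray [0.5261 0.4942]
tray [0.3316 0.4427]
tray [0.3832 0.2314]
meter [0.35675088 0.27646746] [0.38360839 0.20733239] [0.25458258 0.15413339] [0.22356059 0.21995659]
(array([0.38296576, 0.21021194, 0.02773075]), np.float64(0.00034610101892338144))
[[-0.     0.249  0.968]
 [-0.001  0.968 -0.249]
 [-1.    -0.001  0.   ]]
```

```bash
python3 -m inch '[[[0.8,-0.9,0.1,0,0,-0.08,0.5],[0.8,-0.9,0.1,0,0,-0.08,0.5],[0.8,-0.9,0.1,0,0,-0.08,0.5],[0.8,-0.9,0.1,0,0,-0.08,0.5]]]' 20
python3 -m inch '[[[0.8,-1,0,0,0,-0.08,0.5],[0.8,-1,0,0,0,-0.08,0.5],[0.8,-1,0,0,0,-0.08,0.5],[0.8,-1,0,0,0,-0.08,0.5]]]'
python3 -m inch '[[[0.4,-1,0,0,0,-0.0736,0.5],[0.4,-1,0,0,0,-0.0736,0.5],[0.4,-1,0,0,0,-0.0736,0.5],[0.4,-1,0,0,0,-0.0736,0.5]]]'
```

```text
time: 0.5
ee_pos: [0.2578, 0.4926, 0.2114]
eef_rot: [0.265, 0.655, -0.265, 0.656]
ft_force: [0.4, 0.0, 0.5]
width: 0.0629
time: 0.9
ee_pos: [0.3524, 0.3715, 0.2107]
eef_rot: [0.42, 0.568, -0.42, 0.57]
ft_force: [0.7, 0.3, 0.6]
width: 0.044
time: 1.3
ee_pos: [0.3975, 0.2531, 0.2107]
eef_rot: [0.538, 0.458, -0.538, 0.459]
ft_force: [0.2, 1.0, 0.6]
width: 0.0435
```

```bash
python3 -m inch '[[[0.2,-0.9,-0.1,0,0,0,0.5],[0.2,-0.9,-0.1,0,0,0,0.5],[0.2,-0.9,-0.1,0,0,0,0.5],[0.2,-0.9,-0.1,0,0,0,0.5]]]'
python3 -m inch '[[[0.15,-0.9,-0.3,0,0,0,0.5],[0.15,-0.9,-0.3,0,0,0,0.5],[0.15,-0.9,-0.3,0,0,0,0.5],[0.15,-0.9,-0.3,0,0,0,0.5],[0.15,-0.9,-0.3,0,0,0,0.5]]]'
python3 - <<'E'
from h import *
s=read_state(); print(s['ee_pos'],R.from_quat(s['eef_rot']).as_matrix().round(3).tolist())
snap('top','t1');snap('side','s1')
zoom('top','x',0,0,1,1,1) if 0 else None
zoom('top1' if 0 else 't1','t1z',180,115,110,110,7)
zoom('s1','s1z',190,105,130,100,6)
E
```

```text
time: 1.7
ee_pos: [0.4198, 0.1483, 0.1985]
eef_rot: [0.536, 0.461, -0.536, 0.461]
ft_force: [-0.2, 0.5, 0.5]
width: 0.0433
time: 2.2
ee_pos: [0.4377, 0.0435, 0.1628]
eef_rot: [0.535, 0.462, -0.535, 0.462]
ft_force: [-0.2, -1.1, 0.3]
width: 0.0437
[0.43774417 0.04351902 0.16276833] [[0.0, 0.989, -0.146], [0.0, -0.146, -0.989], [-1.0, 0.0, -0.0]]
```

View pics/t1z.png

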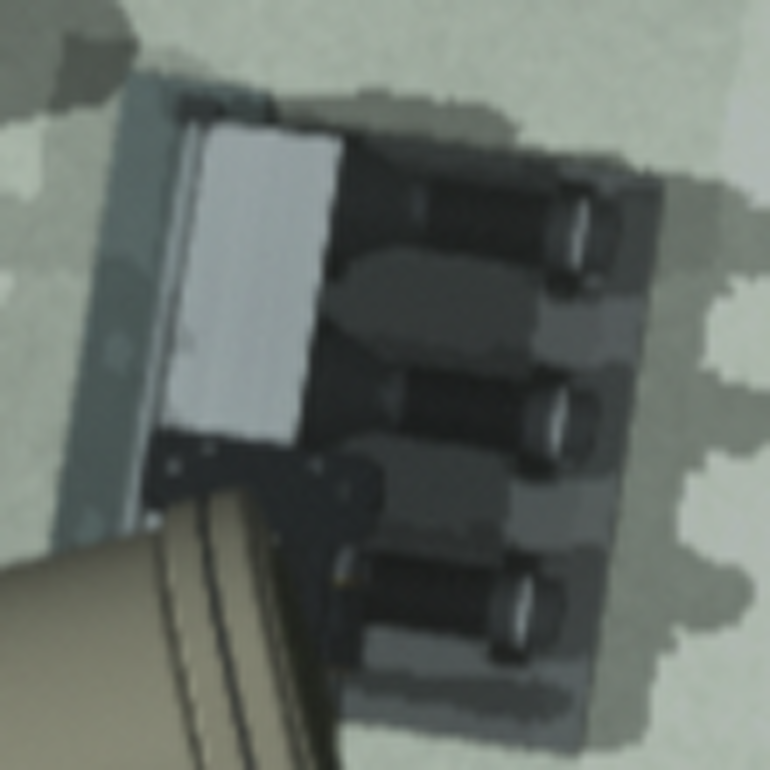

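View pics/s1z.png

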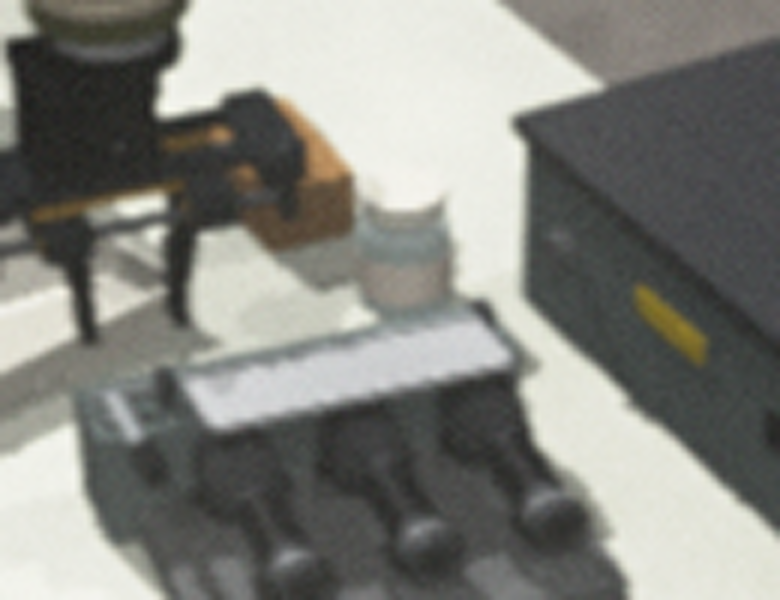

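```bash
python3 - <<'E'
from h import *
print((proj('side',read_state()['ee_pos'])-[190-.4,105-.4])*6)
print((proj('side',[.4405,.036,.091])-[190-.4,105-.4])*6)
E
```

```text
[[132.17957984 360.60930483]]
[[149.81039002 469.0830048 ]]
```

```bash
python3 -m inch '[[[0.015,-0.11,-0.3,0,0,0,0.65],[0.015,-0.11,-0.3,0,0,0,0.65],[0.015,-0.11,-0.5,0,0,0,0.65],[0.015,-0.11,-0.68,0,0,0,0.65],[0.015,-0.11,-0.68,0,0,0,0.65]]]'
python3 - <<'E'
from h import *
snap('side','s2'); zoom('s2','s2z',190,105,130,100,6)
E
```

```text
time: 2.8
ee_pos: [0.4381, 0.0291, 0.08]
eef_rot: [-0.534, -0.462, 0.537, -0.461]
ft_force: [-0.6, -0.4, 0.5]
width: 0.0305
```

View pics/s2z.png

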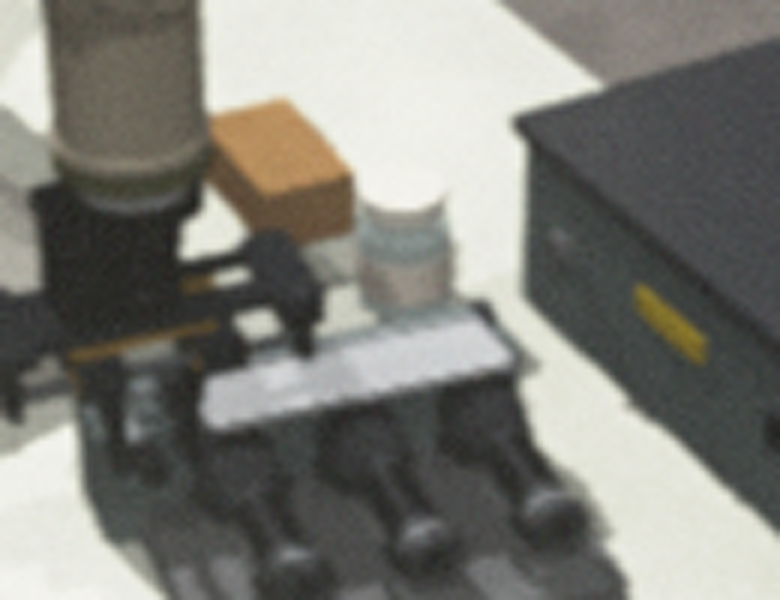

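```bash
python3 -m inch '[[[0.01,0,-0.05,0,0,0,0.65],[0.01,0,-0.05,0,0,0,1],[0.01,0,-0.05,0,0,0,1],[0.01,0,-0.05,0,0,0,1],[0.01,0,-0.05,0,0,0,1],[0.01,0,-0.05,0,0,0,1]]]' 25
```

```text
time: 3.45
ee_pos: [0.4377, 0.0287, 0.0744]
eef_rot: [-0.534, -0.463, 0.537, -0.46]
ft_force: [-10.6, 2.7, 1.5]
width: 0.0139
```

```bash
python3 -m inch '[[[-0.02,0.008,0.105,0,0,0,1],[-0.015,0.031,0.209,0,0,0,1],[-0.01,0.07,0.31,0,0,0,1],[0,0.122,0.40,0,0,0,1]]]'
python3 - <<'E'
from h import *
snap('side','s3'); zoom('s3','s3z',190,105,130,100,6)
E
```

```text
time: 3.85
ee_pos: [0.4412, 0.0432, 0.1245]
eef_rot: [0.536, 0.461, -0.535, 0.461]
ft_force: [0.5, -0.5, -0.9]
width: 0.0004
```

View pics/s3z.png

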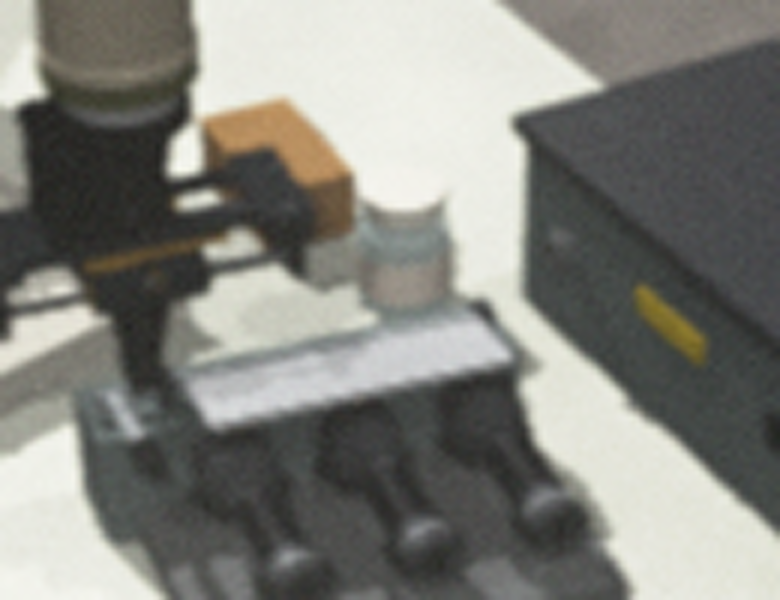

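```bash
python3 - <<'E'
from h import *
s=read_state()
print((proj('side',s['ee_pos'])-[190-.4,105-.4])*6)
E
python3 -m inch '[[[-0.03,-0.122,-0.1,0,0,0,0.65],[-0.03,-0.122,-0.1,0,0,0,0.65],[-0.03,-0.122,-0.1,0,0,0,0.65],[-0.045,-0.122,-0.35,0,0,0,0.65],[-0.045,-0.122,-0.52,0,0,0,0.65],[-0.045,-0.122,-0.52,0,0,0,0.65]]]' 25
python3 - <<'E'
from h import *
snap('side','s4'); zoom('s4','s4z',190,105,130,100,6)
E
```

```text
[[142.47035228 411.20794561]]
time: 4.5
ee_pos: [0.4338, 0.0283, 0.0589]
eef_rot: [-0.534, -0.462, 0.537, -0.461]
ft_force: [0.5, 0.6, 0.4]
width: 0.0297
```

View pics/s4z.png

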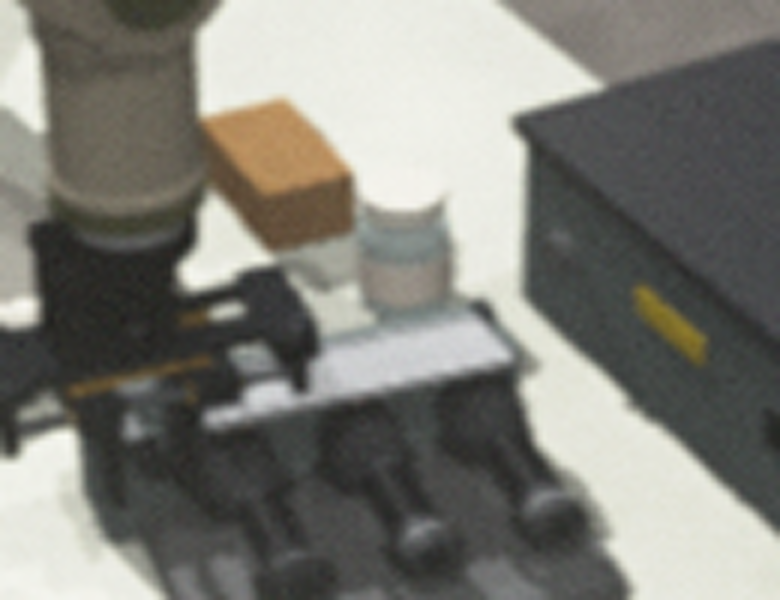

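```bash
python3 -m inch '[[[0.0,0,0,0,0,0,1],[0,0,0,0,0,0,1],[0,0,0,0,0,0,1],[0,0,0,0,0,0,1]]]' 25
```

```text
time: 4.95
ee_pos: [0.4376, 0.0283, 0.062]
eef_rot: [0.537, 0.461, -0.534, 0.462]
ft_force: [5.5, -0.6, -1.2]
width: 0.0163
```

```bash
python3 -m inch '[[[0.03,0.008,0.105,0,0,0,1],[0.035,0.031,0.209,0,0,0,1],[0.04,0.07,0.31,0,0,0,1],[0.048,0.122,0.40,0,0,0,1]]]'
python3 - <<'E'
from h import *
snap('side','s5'); zoom('s5','s5z',190,105,130,100,6)
E
```

```text
time: 5.35
ee_pos: [0.4399, 0.0438, 0.1087]
eef_rot: [-0.535, -0.462, 0.536, -0.461]
ft_force: [-0.6, 6.8, -12.1]
width: 0.0157
```

View pics/s5z.png

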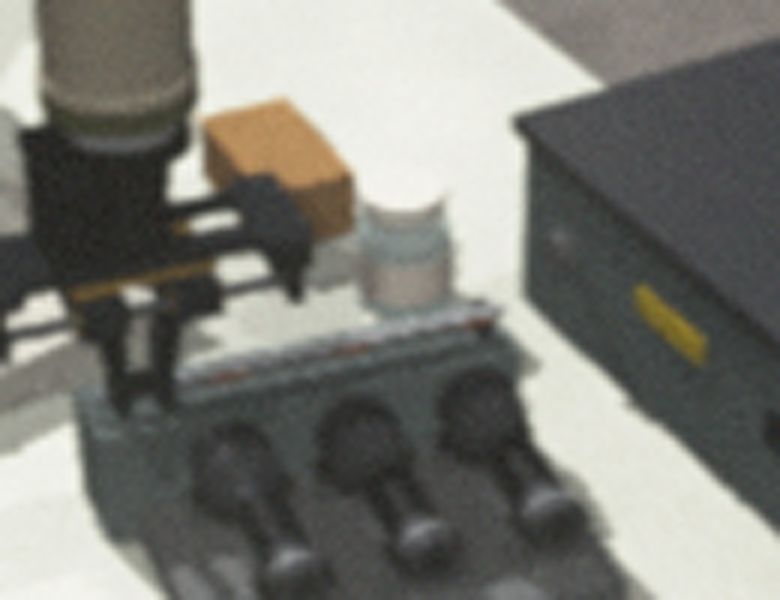

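```bash
python3 -m inch '[[[0.012,0.07,0.08,0,0,0,1],[0.021,0.143,0.155,0,0,0,1],[0.035,0.23,0.21,0,0,0,1],[0.049,0.325,0.26,0,0,0,1],[0.064,0.425,0.29,0,0,0,1],[0.074,0.5,0.31,0,0,0,1],[0.08,0.55,0.31,0,0,0,1],[0.08,0.55,0.31,0,0,0,1]]]'
python3 - <<'E'
from h import *
snap('side','s6'); zoom('s6','s6z',190,85,130,100,6)
E
```

```text
time: 6.2
ee_pos: [0.4487, 0.1019, 0.1442]
eef_rot: [-0.533, -0.459, 0.541, -0.461]
ft_force: [-9.7, -24.8, -7.4]
width: 0.0156
```

View pics/s6z.png

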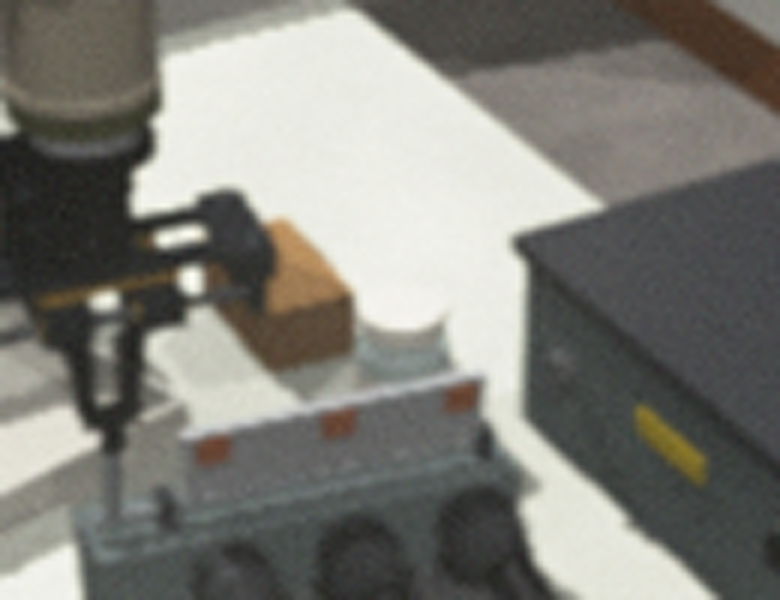

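```bash
python3 -m inch '[[[-0.01,-0.1,0,0,0,0,1],[-0.01,-0.1,0,0,0,0,0.5],[-0.01,-0.1,0,0,0,0,0.5],[-0.01,-0.1,0,0,0,0,0.5],[-0.01,-0.1,0.4,0,0,0,0.4],[-0.01,-0.1,0.8,0,0,0,0.3],[0,-0.2,0.9,0,0,0,0.3],[0.1,-0.6,0.9,0,0,0,0.3],[0.2,-1,0.9,0,0,0,0.3],[0.2,-1,0.9,0,0,0,0.3]]]'
python3 - <<'E'
from h import *
snap('side','s7'); zoom('s7','s7z',190,85,130,100,6);snap('top','t7'); zoom('t7','t7z',180,115,110,110,7)
E
```

```text
time: 7.25
ee_pos: [0.4763, -0.018, 0.255]
eef_rot: [0.539, 0.458, -0.537, 0.46]
ft_force: [-0.7, 0.4, 0.0]
width: 0.0605
```

View pics/s7z.png

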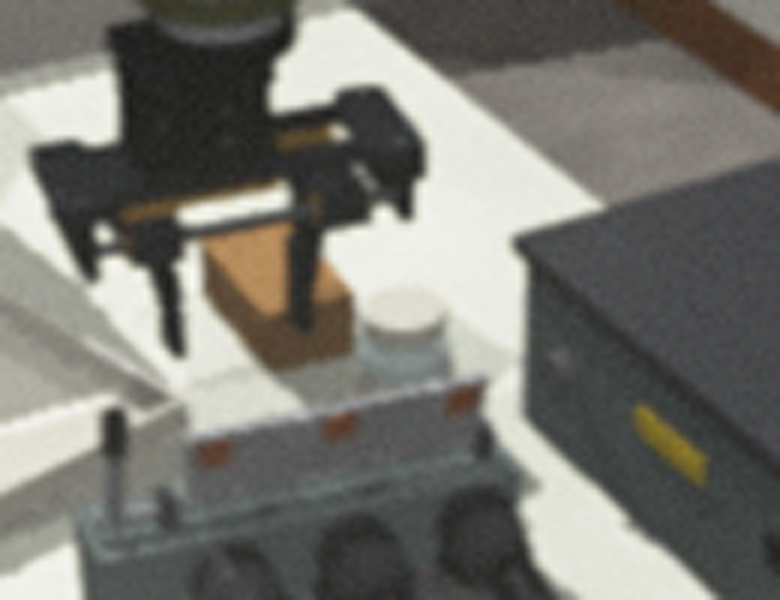

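View pics/t7z.png

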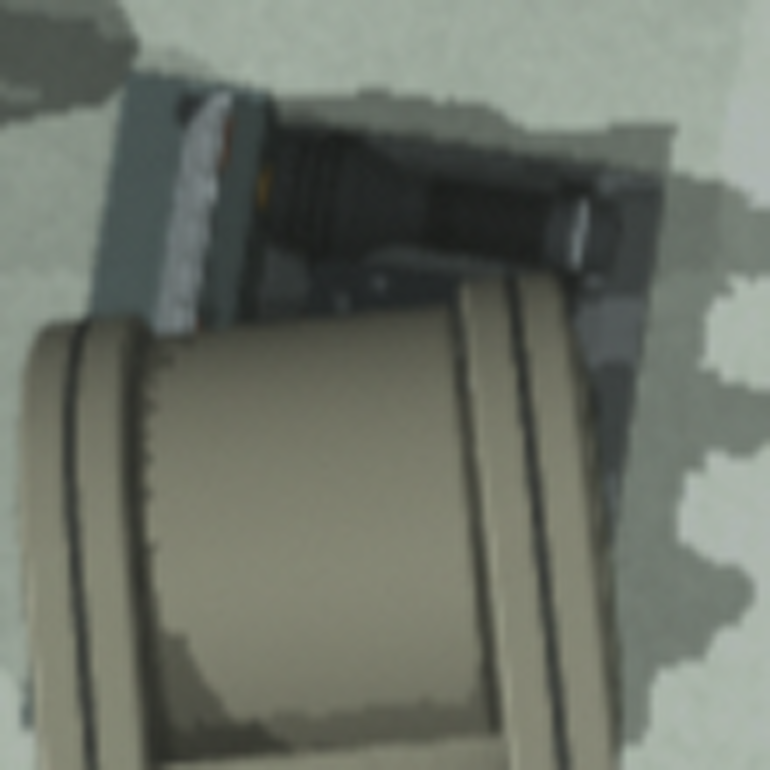

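```bash
python3 - <<'E'
from h import *
T=lambda x,y:(180+x/7-.43,115+y/7-.43)
print(onz('top',T(268,135),.058),onz('top',T(268,248),.058))
s=read_state(); print((proj('side',s['ee_pos'])-[190-.4,85-.4])*6)
E
python3 -m inch '[[[0.12,-0.06,-0.4,0,0,0,0.3],[0.12,-0.06,-0.8,0,0,0,0.3],[0.12,-0.06,-1,0,0,0,0.3],[0.12,-0.06,-1,0,0,0,0.3]]]' 30
```

```text
[0.68321927 0.052064   0.058     ] [0.63607792 0.0519394  0.058     ]
[[230.11527545 370.68793713]]
time: 7.75
ee_pos: [0.4871, -0.0174, 0.131]
eef_rot: [-0.534, -0.463, 0.537, -0.461]
ft_force: [-0.3, 1.0, 0.2]
width: 0.0604
```

```bash
python3 -m inch '[[[0.03,0,-0.3,0,0,0,0.3],[0.03,0,-0.35,0,0,0,0.3],[0.03,0,-0.35,0,0,0,0.3],[0.03,0,-0.35,0,0,0,0.3]]]' 30
python3 - <<'E'
from h import *
snap('side','s8'); zoom('s8','s8z',190,105,130,100,6);snap('top','t8'); zoom('t8','t8z',180,115,110,110,7)
E
```

```text
time: 8.15
ee_pos: [0.4936, -0.0181, 0.0936]
eef_rot: [0.536, 0.461, -0.535, 0.462]
ft_force: [-0.7, 0.7, 1.0]
width: 0.0608
```

View pics/s8z.png

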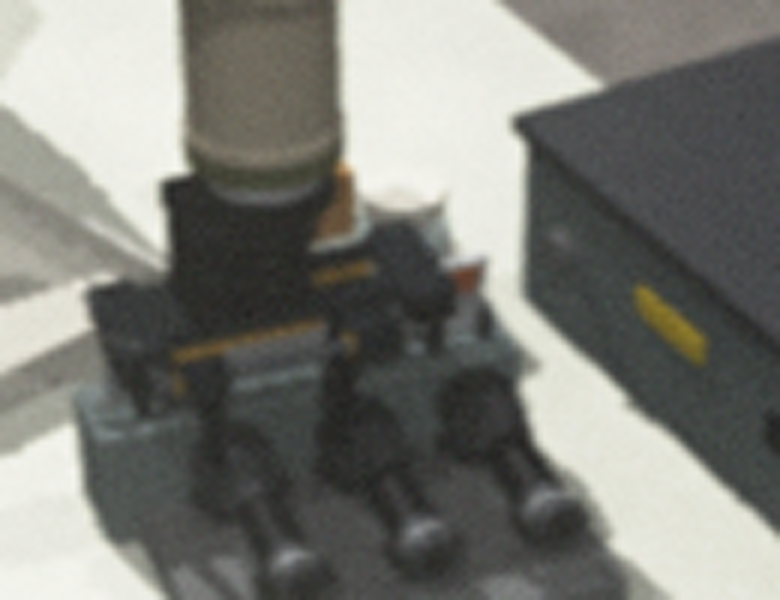

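View pics/t8z.png

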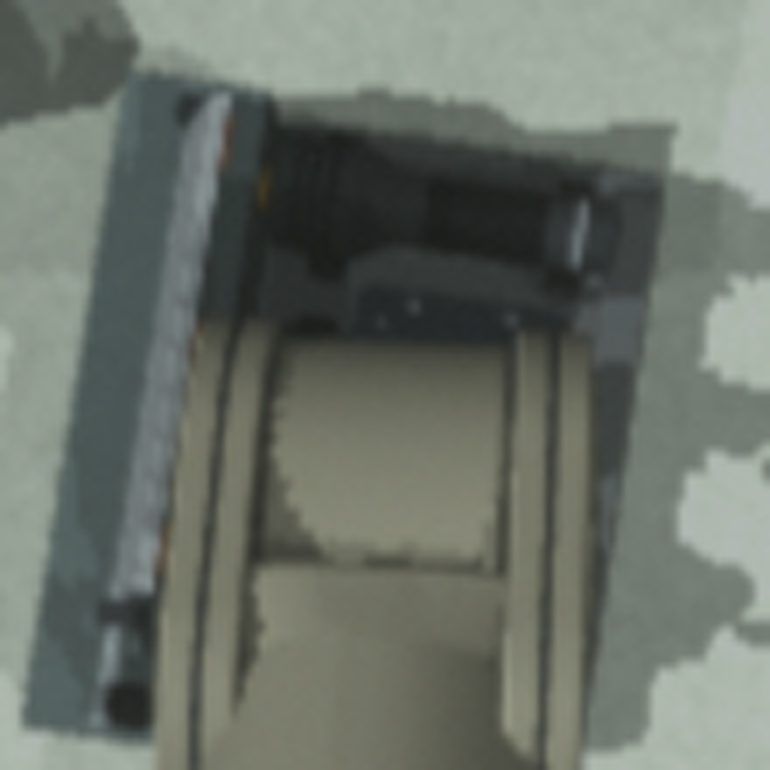

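```bash
python3 -m inch '[[[0,0.015,-0.25,0,0,0,0.3],[0,0.015,-0.47,0,0,0,0.3],[0,0.015,-0.47,0,0,0,0.3],[0,0.015,-0.47,0,0,0,1],[0,0.015,-0.47,0,0,0,1],[0,0.015,-0.47,0,0,0,1],[0,0.015,-0.47,0,0,0,1],[0,0.015,-0.47,0,0,0,1]]]' 30
```

```text
time: 9.05
ee_pos: [0.4915, -0.0163, 0.0356]
eef_rot: [-0.535, -0.462, 0.536, -0.461]
ft_force: [-13.3, 2.1, 16.0]
width: 0.0288
```

```bash
python3 -m inch '[[[-0.02,-0.02,0.1,0,0,0,1],[-0.02,-0.02,0.3,0,0,0,1],[-0.02,-0.03,0.6,0,0,0,1],[-0.02,-0.04,0.9,0,0,0,1],[-0.02,-0.04,1,0,0,0,1]]]'
python3 - <<'E'
from h import *
snap('side','s9'); zoom('s9','s9z',190,85,130,100,6)
E
```

```text
time: 9.55
ee_pos: [0.4919, -0.0221, 0.1592]
eef_rot: [0.538, 0.46, -0.534, 0.462]
ft_force: [0.4, -0.4, -2.8]
width: 0.0282
```

View pics/s9z.png

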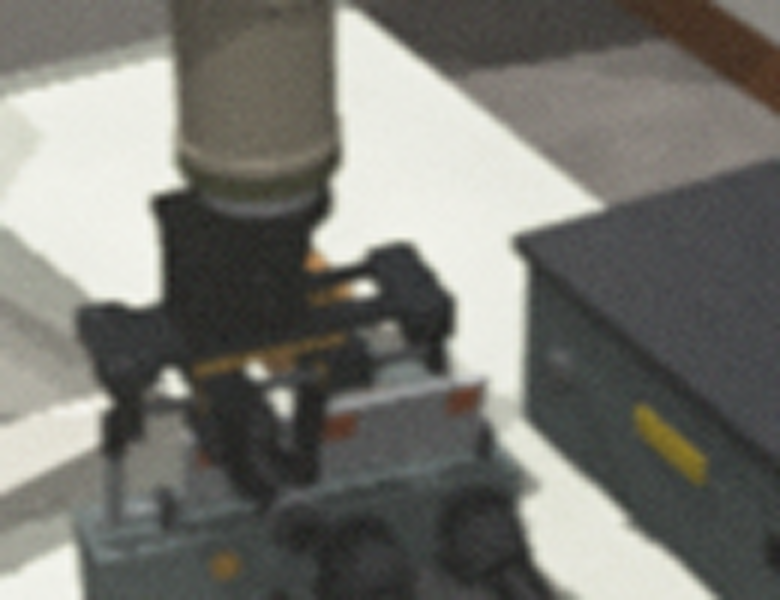

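```bash
python3 -m inch '[[[0,0,0.4,0,0,0,1],[0,0,0.7,0,0,0,1],[0,0.3,0.75,0,0,0,1],[0.05,0.6,0.75,0,0,0,1],[0.05,1,0.75,0,0,0,1],[0.05,1,0.75,0,0,0,1]]]'
python3 -m inch '[[[0.08,0.4,0,0,0,0.02,1],[0.08,0.8,0,0,0,0.04,1],[0.08,1,0,0,0,0.0653,1],[0.08,1,0,0,0,0.0653,1]]]'
python3 -m inch '[[[0.07,0.4,0,0,0,0,1],[0.07,0.8,0,0,0,0,1],[0.07,1,0,0,0,0,1],[0.07,1,0,0,0,0,1]]]'
```

```text
time: 10.2
ee_pos: [0.4948, 0.1056, 0.2434]
eef_rot: [-0.533, -0.465, 0.534, -0.463]
ft_force: [-0.1, 0.6, -4.0]
width: 0.028
time: 10.6
ee_pos: [0.5042, 0.2228, 0.2431]
eef_rot: [0.426, 0.564, -0.428, 0.563]
ft_force: [0.2, 0.4, -2.2]
width: 0.0279
time: 11.0
ee_pos: [0.5126, 0.342, 0.243]
eef_rot: [0.428, 0.562, -0.43, 0.561]
ft_force: [0.0, 0.1, -2.8]
width: 0.028
```

```bash
python3 -m inch '[[[0.03,0.14,-0.4,0,0,0,1],[0.03,0.14,-0.8,0,0,0,1],[0.03,0.14,-1,0,0,0,1],[0.03,0.14,-1,0,0,0,1]]]'
python3 - <<'E'
from h import *
snap('side','s10'); zoom('s10','s10z',125,75,140,120,5);snap('top','t10'); zoom('t10','t10z',55,125,160,150,5)
E
```

```text
time: 11.4
ee_pos: [0.5159, 0.352, 0.1206]
eef_rot: [0.428, 0.561, -0.434, 0.56]
ft_force: [-0.1, 0.8, -1.8]
width: 0.028
```

View pics/s10z.png

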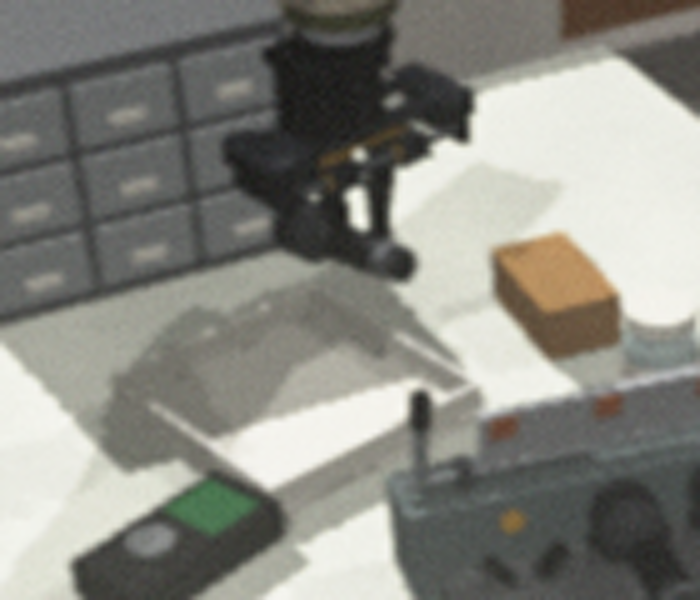

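View pics/t10z.png

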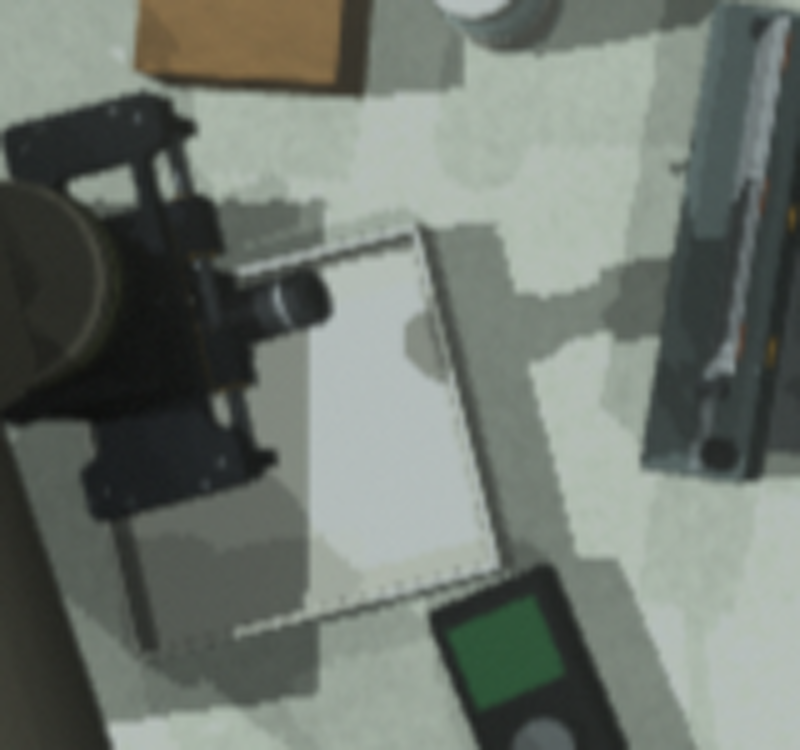

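```bash
python3 -m inch '[[[0,0.05,-0.4,0,0,0,1],[0,0.05,-0.7,0,0,0,1],[0,0.05,-0.85,0,0,0,1],[0,0.05,-0.9,0,0,0,1],[0,0.05,-0.91,0,0,0,1],[0,0.05,-0.91,0,0,0,1]]]'
```

```text
time: 12.1
ee_pos: [0.5192, 0.362, 0.0183]
eef_rot: [0.432, 0.561, -0.43, 0.561]
ft_force: [-1.0, -0.2, -1.5]
width: 0.0277
```

```bash
python3 -m inch '[[[-0.02,0,-0.03,0,0,0,1],[-0.02,0,-0.05,0,0,0,1],[-0.02,0,-0.05,0,0,0,1]]]'
```

```text
time: 12.4
ee_pos: [0.516, 0.3616, 0.0108]
eef_rot: [0.431, 0.561, -0.43, 0.561]
ft_force: [1.2, -0.2, 0.9]
width: 0.0276
```

```bash
python3 -m inch '[[[0,0,-0.03,0,0,0,1],[0,0,-0.03,0,0,0,1]]]'
```

```text
time: 12.6
ee_pos: [0.5159, 0.3611, 0.0066]
eef_rot: [0.431, 0.561, -0.43, 0.561]
ft_force: [1.0, -1.1, 3.2]
width: 0.0277
```

Contact. Release and lift.

```bash
python3 -m inch '[[[0,0,0,0,0,0,0.5],[0,0,0,0,0,0,0.5],[0,0,0,0,0,0,0.5],[0,0,0.1,0,0,0,0.5],[0,0,0.4,0,0,0,0.5],[0,0,0.8,0,0,0,0.5],[0,0,1,0,0,0,0.5]]]'
python3 -m inch '[[[0,-0.4,0.3,0,0,-0.02,0.3],[0,-0.8,0.6,0,0,-0.04,0.3],[0,-1,0.9,0,0,-0.0653,0.3],[0,-1,0.9,0,0,-0.0653,0.3]]]'
python3 - <<'E'
from h import *
snap('side','s11'); zoom('s11','s11z',125,75,140,120,5);snap('top','t11'); zoom('t11','t11z',55,125,160,150,5)
E
```

```text
time: 13.3
ee_pos: [0.5169, 0.3621, 0.1316]
eef_rot: [0.432, 0.561, -0.429, 0.561]
ft_force: [0.8, 0.3, 1.0]
width: 0.0438
time: 13.7
ee_pos: [0.5178, 0.2374, 0.2401]
eef_rot: [0.541, 0.458, -0.536, 0.459]
ft_force: [0.2, -0.1, 0.5]
width: 0.06
```

View pics/s11z.png

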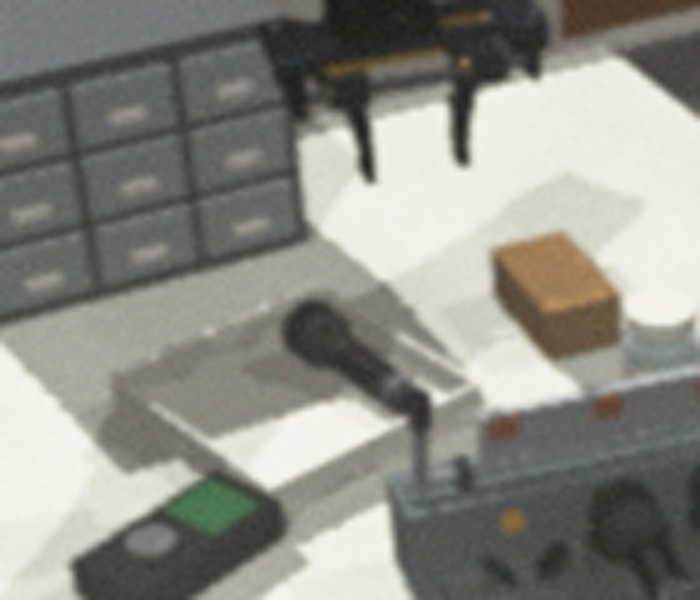

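View pics/t11z.png

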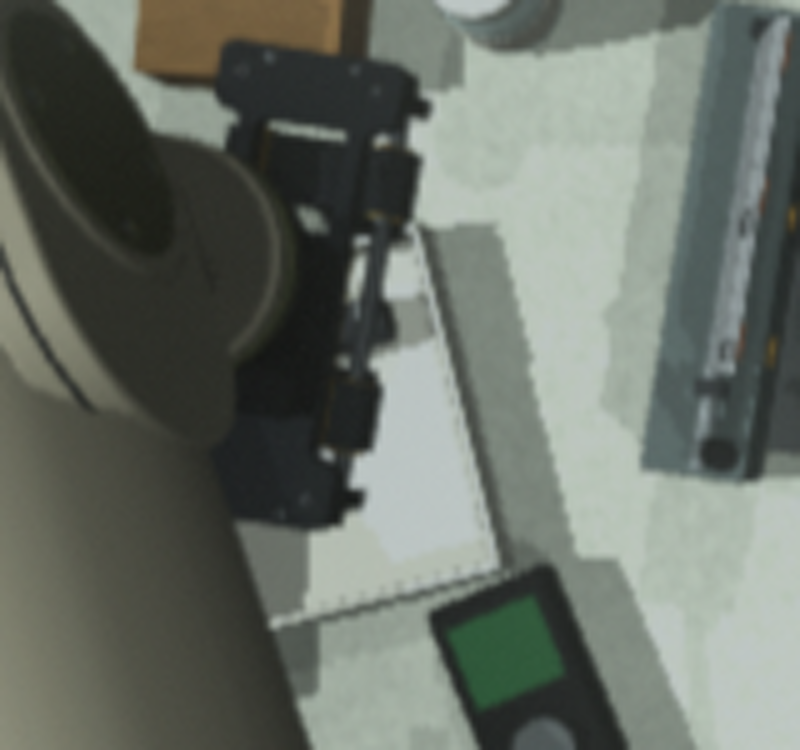

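```bash
python3 -m inch '[[[0.1,-0.4,0,0,0,0,0.3],[0.2,-0.8,0,0,0,0,0.3],[0.2,-1,0,0,0,0,0.3],[0.2,-1,0,0,0,0,0.3]]]'
python3 -m inch '[[[0.1,-0.4,0,0,0,0,0.3],[0.22,-0.8,0,0,0,0,0.3],[0.22,-1,0,0,0,0,0.3],[0.22,-1.0,-0.2,0,0,0,0.3],[0.22,-1.0,-0.2,0,0,0,0.3]]]'
```

```text
time: 14.2
ee_pos: [0.5394, 0.1183, 0.2335]
eef_rot: [-0.536, -0.461, 0.537, -0.461]
ft_force: [0.3, 0.8, 0.4]
width: 0.0611
time: 14.7
ee_pos: [0.5643, 0.0031, 0.2071]
eef_rot: [-0.534, -0.463, 0.537, -0.461]
ft_force: [0.0, 1.3, 0.2]
width: 0.0607
```

```bash
python3 -m inch '[[[0.04,-0.2,0,0,0,0,0.3],[0.04,-0.24,-0.4,0,0,0,0.3],[0.04,-0.24,-0.8,0,0,0,0.3],[0.04,-0.24,-0.95,0,0,0,0.3],[0.04,-0.24,-0.95,0,0,0,0.3]]]'
python3 - <<'E'
from h import *
snap('side','s12'); zoom('s12','s12z',190,105,130,100,6)
E
```

```text
time: 15.2
ee_pos: [0.5688, -0.0248, 0.0936]
eef_rot: [-0.533, -0.464, 0.537, -0.461]
ft_force: [-0.1, -0.0, 1.2]
width: 0.0611
```

View pics/s12z.png

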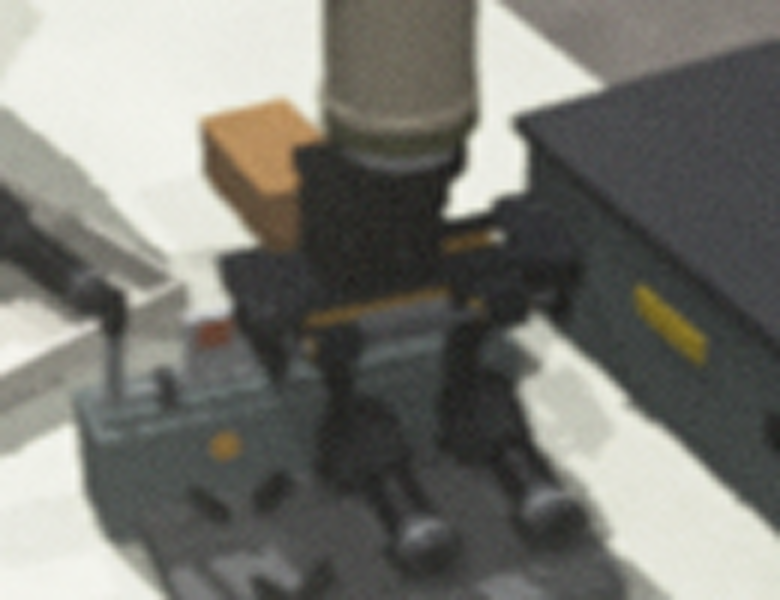

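```bash
python3 -m inch '[[[0,-0.02,-0.25,0,0,0,0.3],[0,-0.02,-0.47,0,0,0,0.3],[0,-0.02,-0.47,0,0,0,0.3],[0,-0.02,-0.47,0,0,0,1],[0,-0.02,-0.47,0,0,0,1],[0,-0.02,-0.47,0,0,0,1],[0,-0.02,-0.47,0,0,0,1],[0,-0.02,-0.47,0,0,0,1]]]' 30
python3 -m inch '[[[0,-0.02,0.1,0,0,0,1],[0,-0.02,0.3,0,0,0,1],[0,-0.03,0.6,0,0,0,1],[0,-0.04,0.9,0,0,0,1],[0,-0.04,1,0,0,0,1]]]'
```

```text
time: 16.05
ee_pos: [0.5702, -0.0296, 0.0406]
eef_rot: [-0.536, -0.462, 0.536, -0.461]
ft_force: [-14.1, 2.6, 10.6]
width: 0.0287
time: 16.55
ee_pos: [0.5726, -0.0355, 0.1646]
eef_rot: [0.538, 0.46, -0.534, 0.462]
ft_force: [-0.0, -0.3, -0.1]
width: 0.0008
```

```bash
python3 - <<'E'
from h import *
snap('side','s13'); zoom('s13','s13z',190,85,130,120,6);snap('top','t13'); zoom('t13','t13z',180,115,110,110,7)
E
```

```text
(no output)
```

View pics/s13z.png

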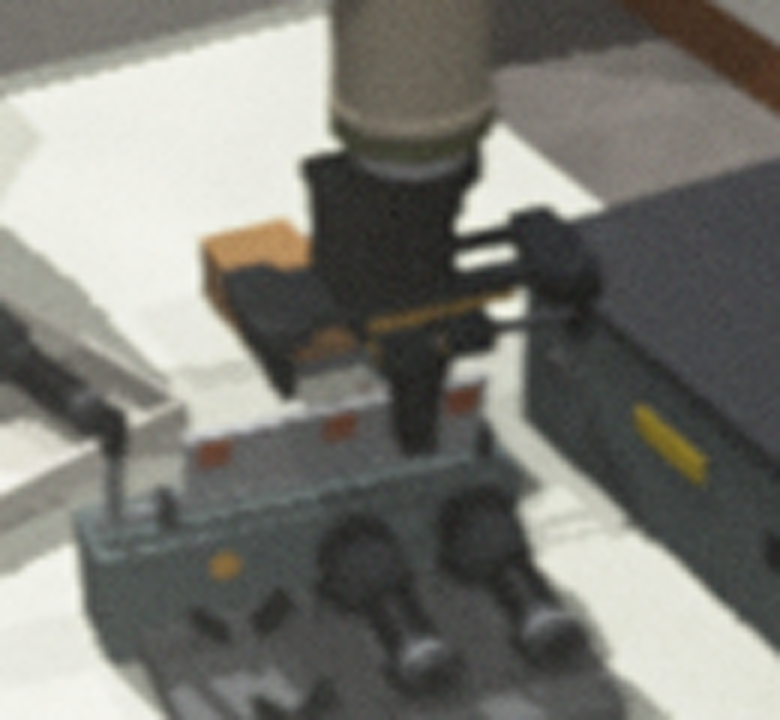

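View pics/t13z.png

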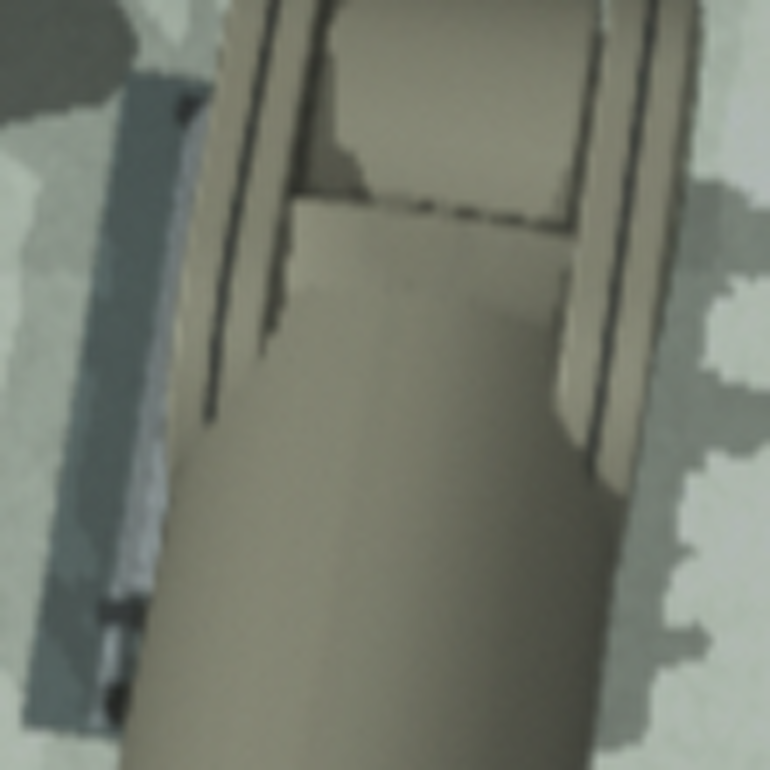

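```bash
python3 -m inch '[[[-0.04,0.06,0,0,0,0,0.3],[-0.04,0.06,0,0,0,0,0.3],[-0.04,0.06,0,0,0,0,0.3],[-0.04,0.06,-0.4,0,0,0,0.3],[-0.04,0.06,-0.8,0,0,0,0.3],[-0.04,0.06,-1,0,0,0,0.3],[-0.04,0.06,-1,0,0,0,0.3]]]' 30
python3 -m inch '[[[0,0,-0.11,0,0,0,0.3],[0,0,-0.11,0,0,0,0.3],[0,0,-0.11,0,0,0,1],[0,0,-0.11,0,0,0,1],[0,0,-0.11,0,0,0,1],[0,0,-0.11,0,0,0,1],[0,0,-0.11,0,0,0,1]]]' 30
```

```text
time: 17.35
ee_pos: [0.5628, -0.0277, 0.0363]
eef_rot: [-0.534, -0.463, 0.538, -0.46]
ft_force: [0.5, 0.7, 0.3]
width: 0.0484
time: 18.05
ee_pos: [0.5683, -0.0276, 0.0282]
eef_rot: [0.537, 0.46, -0.534, 0.463]
ft_force: [1.4, -0.4, 1.1]
width: 0.0294
```

```bash
python3 -m inch '[[[0.02,-0.02,0.1,0,0,0,1],[0.02,-0.02,0.3,0,0,0,1],[0.02,-0.03,0.6,0,0,0,1],[0.02,-0.04,0.9,0,0,0,1],[0.02,-0.04,1,0,0,0,1]]]'
python3 -m inch '[[[0,0,0.4,0,0,0,1],[0,0,0.8,0,0,0,1],[0,0.3,0.8,0,0,0,1],[-0.1,0.6,0.8,0,0,0,1],[-0.2,1,0.8,0,0,0,1],[-0.2,1,0.8,0,0,0,1]]]'
```

```text
time: 18.55
ee_pos: [0.5697, -0.033, 0.151]
eef_rot: [0.537, 0.46, -0.535, 0.462]
ft_force: [0.4, 0.3, -0.6]
width: 0.0291
time: 19.15
ee_pos: [0.5421, 0.0956, 0.2421]
eef_rot: [-0.533, -0.465, 0.534, -0.463]
ft_force: [0.0, 0.3, -1.3]
width: 0.0288
```

```bash
python3 -m inch '[[[-0.2,0.4,0,0,0,0.02,1],[-0.4,0.8,0,0,0,0.04,1],[-0.55,1,0,0,0,0.0653,1],[-0.55,1,0,0,0,0.0653,1],[-0.55,1,0,0,0,0.0653,1]]]'
python3 -m inch '[[[-0.3,0.4,0,0,0,0,1],[-0.55,0.8,0,0,0,0,1],[-0.55,0.94,-0.3,0,0,0,1],[-0.55,0.94,-0.7,0,0,0,1],[-0.55,0.94,-1,0,0,0,1],[-0.55,0.94,-1,0,0,0,1]]]'
python3 - <<'E'
from h import *
snap('side','s14'); zoom('s14','s14z',125,75,140,120,5)
E
```

```text
time: 19.65
ee_pos: [0.4776, 0.2081, 0.2426]
eef_rot: [0.43, 0.561, -0.43, 0.561]
ft_force: [-0.6, -0.3, -1.3]
width: 0.0295
time: 20.25
ee_pos: [0.4106, 0.317, 0.1184]
eef_rot: [0.428, 0.56, -0.435, 0.56]
ft_force: [0.2, -0.4, -1.4]
width: 0.0291
```

View pics/s14z.png

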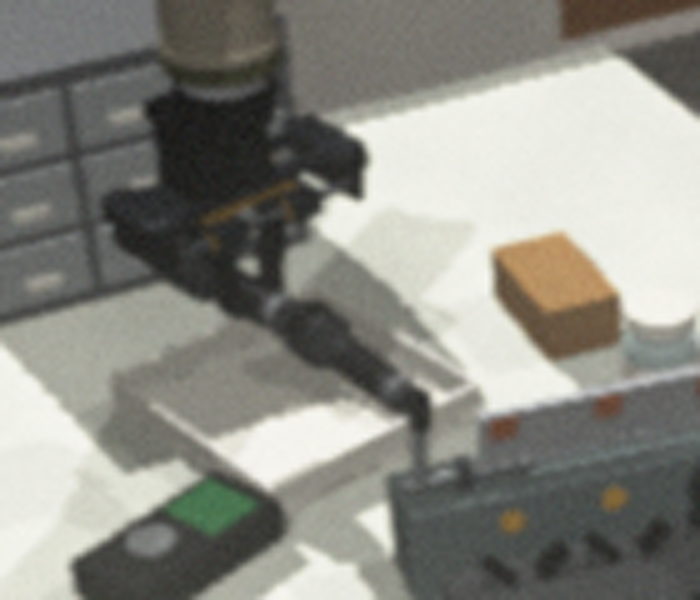

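```bash
python3 -m inch '[[[-0.03,0.08,-0.4,0,0,0,1],[-0.03,0.08,-0.7,0,0,0,1],[-0.03,0.08,-0.87,0,0,0,1],[-0.03,0.08,-0.9,0,0,0,1],[-0.03,0.08,-0.91,0,0,0,1],[-0.03,0.08,-0.91,0,0,0,1]]]'
```

```text
time: 20.9
ee_pos: [0.4102, 0.3311, 0.016]
eef_rot: [0.432, 0.561, -0.43, 0.561]
ft_force: [1.3, 0.2, -1.2]
width: 0.0289
```

```bash
python3 -m inch '[[[0,0,-0.03,0,0,0,1],[0,0,-0.03,0,0,0,1]]]'; python3 -m inch '[[[0,0,-0.02,0,0,0,1],[0,0,-0.02,0,0,0,1]]]'
```

```text
time: 21.1
ee_pos: [0.409, 0.3305, 0.0109]
eef_rot: [0.431, 0.561, -0.43, 0.561]
ft_force: [0.7, 0.8, -1.6]
width: 0.0288
time: 21.3
ee_pos: [0.4086, 0.3301, 0.0077]
eef_rot: [0.43, 0.561, -0.431, 0.561]
ft_force: [-0.2, -0.4, -1.9]
width: 0.0289
```

```bash
python3 -m inch '[[[0,0,-0.025,0,0,0,1],[0,0,-0.025,0,0,0,1]]]'; python3 -m inch '[[[0,0,0,0,0,0,0.62],[0,0,0,0,0,0,0.58],[0,0,0,0,0,0,0.5],[0,0,0,0,0,0,0.5],[0,0,0.1,0,0,0,0.5],[0,0,0.4,0,0,0,0.5],[0,0,0.8,0,0,0,0.5],[0,0,1,0,0,0,0.5]]]'
python3 -m inch '[[[0,-0.4,0.3,0,0,-0.02,0.3],[0.2,-0.8,0.6,0,0,-0.04,0.3],[0.5,-1,0.9,0,0,-0.0653,0.3],[0.5,-1,0.9,0,0,-0.0653,0.3]]]'
python3 - <<'E'
from h import *
snap('side','s15'); zoom('s15','s15z',125,75,140,120,5);snap('top','t15'); zoom('t15','t15z',55,125,160,150,5)
E
```

```text
time: 21.5
ee_pos: [0.4085, 0.33, 0.0044]
eef_rot: [0.43, 0.561, -0.431, 0.561]
ft_force: [0.2, -0.5, -1.5]
width: 0.0292
time: 22.3
ee_pos: [0.41, 0.3309, 0.1294]
eef_rot: [0.432, 0.561, -0.429, 0.561]
ft_force: [0.5, 0.9, -0.3]
width: 0.0438
time: 22.7
ee_pos: [0.4709, 0.2073, 0.2367]
eef_rot: [0.539, 0.459, -0.536, 0.459]
ft_force: [0.7, 1.3, 0.2]
width: 0.0597
```

View pics/s15z.png

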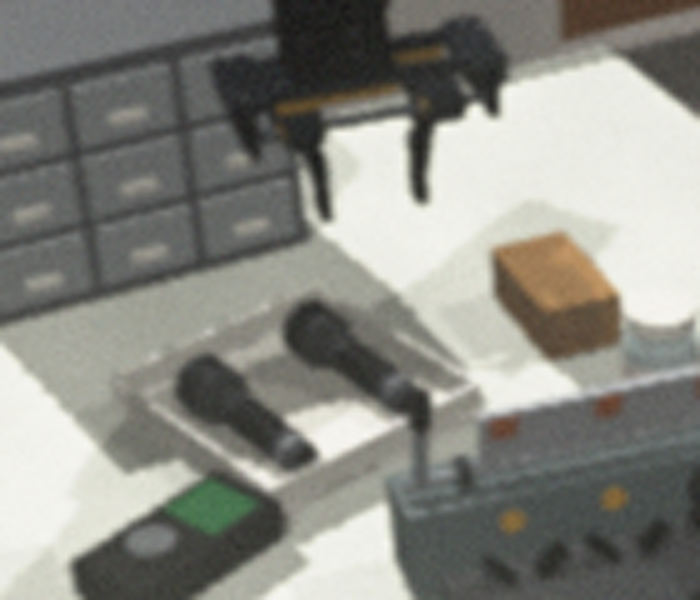

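View pics/t15z.png

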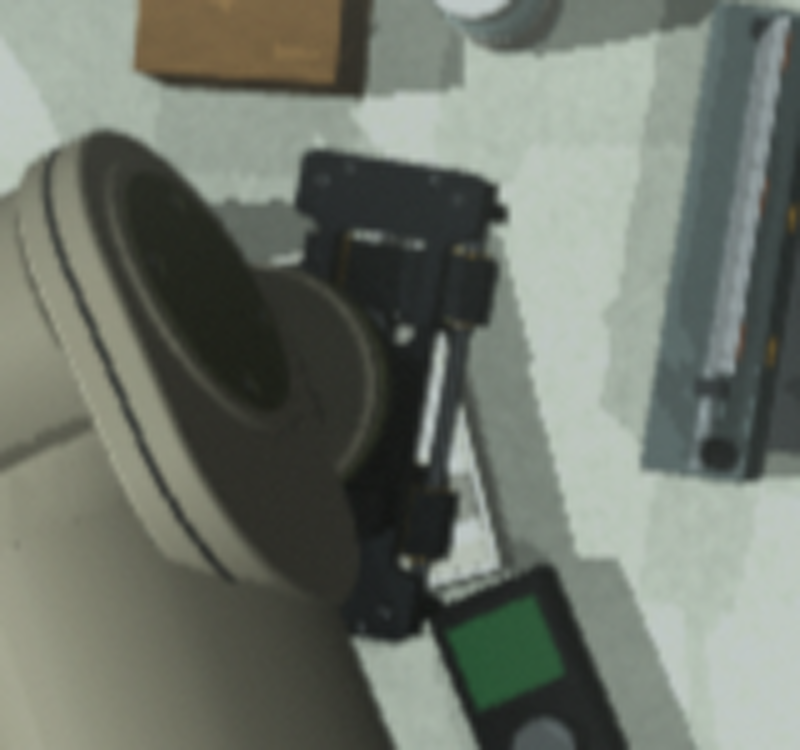

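```bash
python3 -m inch '[[[0.3,-0.4,0.05,0,0,0,0.3],[0.6,-0.8,0.05,0,0,0,0.3],[0.75,-1,0.05,0,0,0,0.3],[0.75,-1,0.05,0,0,0,0.3],[0.75,-1,0.05,0,0,0,0.3]]]'
python3 -m inch '[[[0.3,-0.4,0,0,0,0,0.3],[0.6,-0.8,0,0,0,0,0.3],[0.7,-1,0,0,0,0,0.3],[0.7,-1,-0.1,0,0,0,0.3],[0.7,-1,-0.1,0,0,0,0.3]]]'
```

```text
time: 23.3
ee_pos: [0.5584, 0.0897, 0.2384]
eef_rot: [-0.536, -0.461, 0.537, -0.461]
ft_force: [0.4, 0.5, -0.8]
width: 0.0607
time: 23.8
ee_pos: [0.6417, -0.0287, 0.2248]
eef_rot: [-0.535, -0.462, 0.536, -0.461]
ft_force: [0.1, 0.6, -0.5]
width: 0.061
```

```bash
python3 -m inch '[[[0.01,-0.08,-0.4,0,0,0,0.3],[0.01,-0.08,-0.8,0,0,0,0.3],[0.01,-0.08,-1,0,0,0,0.3],[0.01,-0.08,-1,0,0,0,0.3],[0.01,-0.08,-1,0,0,0,0.3]]]'
python3 - <<'E'
from h import *
snap('side','s16'); zoom('s16','s16z',190,105,130,100,6)
E
```

```text
time: 24.3
ee_pos: [0.6441, -0.037, 0.108]
eef_rot: [0.536, 0.462, -0.535, 0.462]
ft_force: [0.1, 0.3, 0.3]
width: 0.0608
```

View pics/s16z.png

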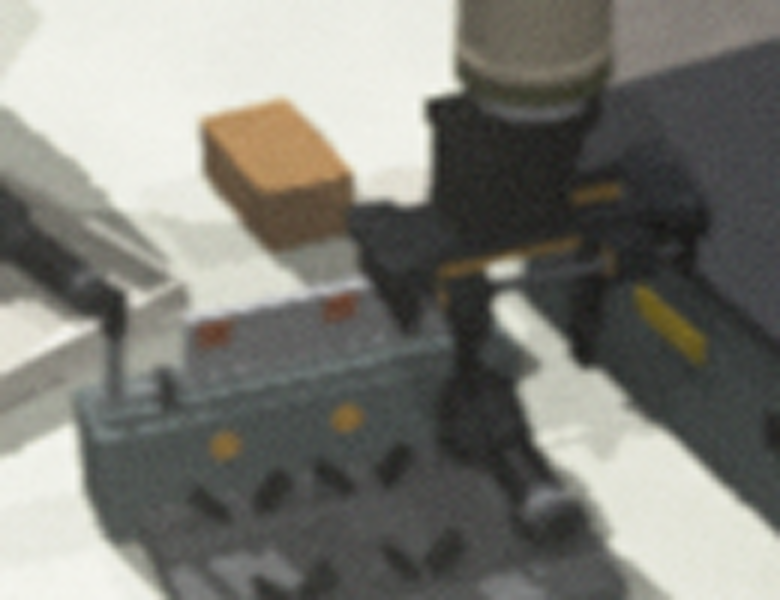

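```bash
python3 -m inch '[[[0,-0.01,-0.25,0,0,0,0.3],[0,-0.01,-0.5,0,0,0,0.3],[0,-0.01,-0.64,0,0,0,0.3],[0,-0.01,-0.64,0,0,0,0.3],[0,-0.01,-0.64,0,0,0,1],[0,-0.01,-0.64,0,0,0,1],[0,-0.01,-0.64,0,0,0,1],[0,-0.01,-0.64,0,0,0,1],[0,-0.01,-0.64,0,0,0,1]]]' 30
```

```text
time: 25.25
ee_pos: [0.6454, -0.0407, 0.031]
eef_rot: [0.537, 0.461, -0.535, 0.462]
ft_force: [2.8, -0.1, 0.5]
width: 0.0291
```

```bash
python3 -m inch '[[[0.01,-0.02,0.1,0,0,0,1],[0.01,-0.02,0.3,0,0,0,1],[0.01,-0.03,0.6,0,0,0,1],[0.01,-0.04,0.9,0,0,0,1],[0.01,-0.04,1,0,0,0,1]]]'
python3 -m inch '[[[0,0,0.4,0,0,0,1],[0,0,0.8,0,0,0,1],[0,0.3,0.8,0,0,0,1],[-0.2,0.6,0.8,0,0,0,1],[-0.4,1,0.8,0,0,0,1],[-0.5,1,0.8,0,0,0,1]]]'
python3 -m inch '[[[-0.2,0.4,0,0,0,0.02,1],[-0.4,0.8,0,0,0,0.04,1],[-0.5,1,0,0,0,0.0653,1],[-0.5,1,0,0,0,0.0653,1],[-0.5,1,0,0,0,0.0653,1]]]'
python3 -m inch '[[[-0.2,0.4,0,0,0,0,1],[-0.4,0.8,0,0,0,0,1],[-0.5,1,0,0,0,0,1],[-0.5,1,0,0,0,0,1],[-0.5,1,0,0,0,0,1]]]'
```

```text
time: 25.75
ee_pos: [0.6465, -0.0465, 0.1545]
eef_rot: [0.537, 0.46, -0.535, 0.462]
ft_force: [1.3, -1.2, -2.8]
width: 0.0294
time: 26.35
ee_pos: [0.5829, 0.0819, 0.2448]
eef_rot: [-0.534, -0.465, 0.534, -0.463]
ft_force: [-0.0, 0.8, -2.5]
width: 0.0293
time: 26.85
ee_pos: [0.5245, 0.1949, 0.2456]
eef_rot: [0.43, 0.561, -0.431, 0.561]
ft_force: [-0.8, -0.7, -1.4]
width: 0.0293
time: 27.35
ee_pos: [0.4656, 0.3136, 0.2456]
eef_rot: [0.431, 0.56, -0.431, 0.561]
ft_force: [0.2, -1.4, -1.2]
width: 0.0289
```

```bash
python3 -m inch '[[[-0.03,0.26,-0.4,0,0,0,1],[-0.03,0.26,-0.8,0,0,0,1],[-0.03,0.26,-1,0,0,0,1],[-0.03,0.26,-1,0,0,0,1]]]'
python3 - <<'E'
from h import *
snap('side','s17'); zoom('s17','s17z',125,75,140,120,5);snap('top','t17'); zoom('t17','t17z',55,125,160,150,5)
E
```

```text
time: 27.75
ee_pos: [0.4608, 0.3418, 0.122]
eef_rot: [0.429, 0.56, -0.434, 0.56]
ft_force: [-0.3, 0.6, -0.3]
width: 0.0292
```

View pics/s17z.png

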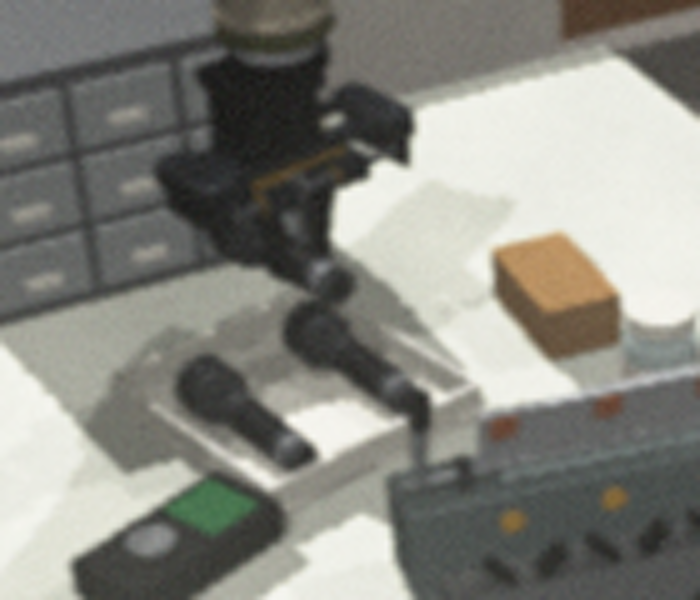

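View pics/t17z.png

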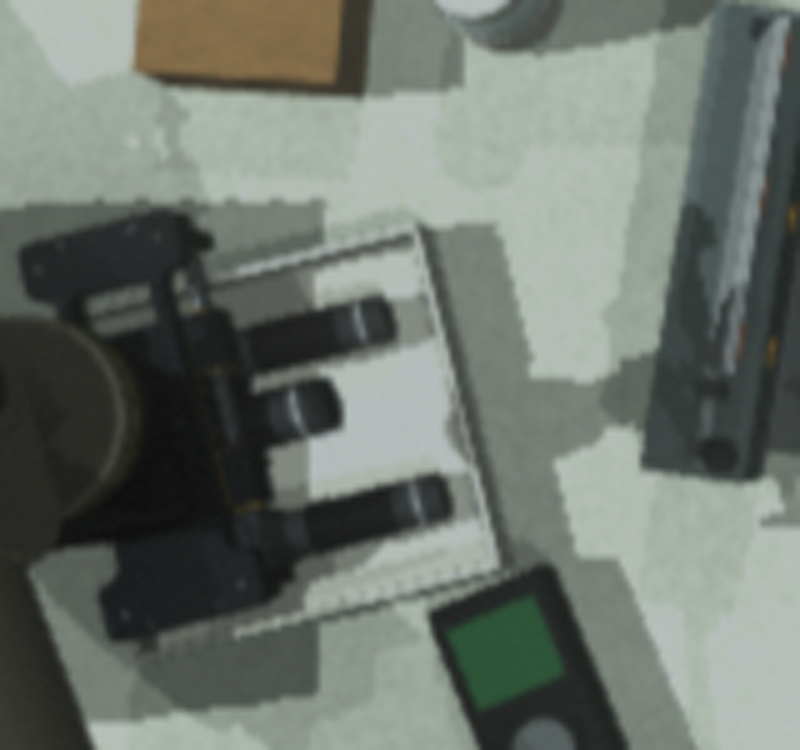

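```bash
python3 - <<'E'
from h import *
W=lambda x,y:(55+x/5-.4,125+y/5-.4)
for q in((378,320),(260,344),(432,497),(320,522)): print(onz('top',W(*q),.025).round(4))
E
```

```text
[0.5273 0.3143 0.025 ]
[0.5132 0.3839 0.025 ]
[0.4227 0.2809 0.025 ]
[0.4082 0.3465 0.025 ]
```

```bash
python3 -m inch '[[[0.01,0.03,-0.4,0,0,0,1],[0.01,0.03,-0.7,0,0,0,1],[0.01,0.03,-0.87,0,0,0,1],[0.01,0.03,-0.93,0,0,0,1],[0.01,0.03,-0.93,0,0,0,1],[0.01,0.03,-0.93,0,0,0,1]]]'
```

```text
time: 28.45
ee_pos: [0.4643, 0.3501, 0.0167]
eef_rot: [0.432, 0.561, -0.429, 0.561]
ft_force: [0.1, 0.8, -0.9]
width: 0.0291
```

```bash
python3 -m inch '[[[0,0,-0.05,0,0,0,1],[0,0,-0.085,0,0,0,1],[0,0,-0.085,0,0,0,1]]]'; python3 -m inch '[[[0,0,0,0,0,0,0.62],[0,0,0,0,0,0,0.58],[0,0,0,0,0,0,0.53],[0,0,0,0,0,0,0.53],[0,0,0.1,0,0,0,0.53],[0,0,0.4,0,0,0,0.53],[0,0,0.8,0,0,0,0.5],[0,0,1,0,0,0,0.5]]]'
python3 -m inch '[[[0,-0.4,0.3,0,0,-0.02,0.3],[0.2,-0.8,0.6,0,0,-0.04,0.3],[0.5,-1,0.9,0,0,-0.0653,0.3],[0.5,-1,0.9,0,0,-0.0653,0.3]]]'
python3 -m inch '[[[0,-0.4,0,0,0,0,0.3],[0.2,-0.8,0,0,0,0,0.3],[0.3,-1,0,0,0,0,0.3],[0.3,-1,0,0,0,0,0.3]]]'
python3 - <<'E'
from h import *
snap('side','s18'); zoom('s18','s18z',125,75,140,120,5);snap('top','t18'); zoom('t18','t18z',55,125,160,150,5)
E
```

```text
time: 28.75
ee_pos: [0.4624, 0.3493, 0.0039]
eef_rot: [0.43, 0.561, -0.431, 0.561]
ft_force: [0.0, 0.4, -1.0]
width: 0.0294
time: 29.55
ee_pos: [0.4642, 0.35, 0.129]
eef_rot: [0.432, 0.561, -0.429, 0.561]
ft_force: [0.7, 0.7, 0.5]
width: 0.0432
time: 29.95
ee_pos: [0.525, 0.2263, 0.2363]
eef_rot: [0.539, 0.459, -0.536, 0.459]
ft_force: [0.3, 1.0, -0.6]
width: 0.0598
time: 30.35
ee_pos: [0.5601, 0.1035, 0.2336]
eef_rot: [0.538, 0.459, -0.537, 0.46]
ft_force: [-0.4, 0.5, 0.6]
width: 0.061
```

View pics/s18z.png

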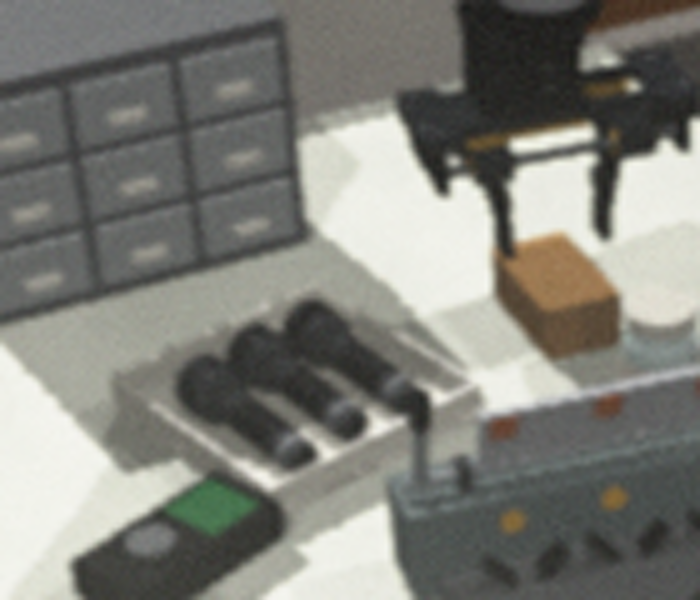

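View pics/s18.png

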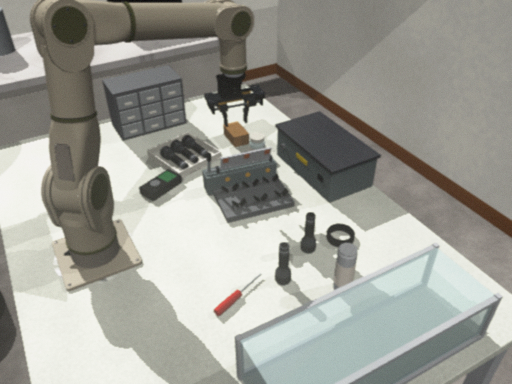

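View pics/t18.png

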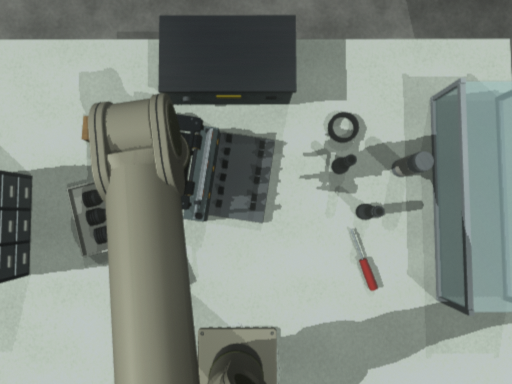

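```bash
python3 -m inch '[[[0,-0.4,0.1,0,0,0,0.2],[0.05,-0.8,0.2,0,0,0,0.2],[0.1,-1,0.3,0,0,0,0.2],[0.1,-1,0.3,0,0,0,0.2]]]'
python3 -m inch '[[[0,-0.4,0,-0.023,0.0034,0,0.2],[0.05,-0.8,0,-0.0458,0.0068,0,0.2],[0.1,-1,0,-0.0687,0.01,0,0.2],[0.1,-1,0,-0.0687,0.01,0,0.2]]]'
python3 -m inch '[[[0,0,0,-0.0687,0.01,0,0.2],[0,0,0,-0.0687,0.01,0,0.2],[0,0,0,-0.0687,0.01,0,0.2],[0,0,0,-0.0687,0.01,0,0.2]]]'
python3 - <<'E'
from h import *
s=read_state(); print(s['joint_positions'].round(2),R.from_quat(s['eef_rot']).as_matrix().round(3).tolist())
E
```

```text
time: 30.85
ee_pos: [0.5713, -0.0138, 0.2704]
eef_rot: [0.538, 0.46, -0.536, 0.461]
ft_force: [0.3, -0.2, 0.2]
width: 0.0691
time: 31.25
ee_pos: [0.5834, -0.1264, 0.266]
eef_rot: [-0.404, -0.351, 0.638, -0.553]
ft_force: [-0.5, 2.0, -0.6]
width: 0.0698
time: 31.65
ee_pos: [0.5829, -0.1239, 0.264]
eef_rot: [-0.257, -0.225, 0.709, -0.617]
ft_force: [-0.5, 1.4, -0.7]
width: 0.0696
[-0.94  0.54  0.86  1.53  0.44  1.5  -0.33] [[-0.108, 0.99, -0.086], [-0.759, -0.138, -0.636], [-0.642, -0.003, 0.767]]
```

```bash
python3 - <<'E'
from h import *
snap('side','s19'); zoom('s19','s19z',210,170,160,130,5);snap('top','t19'); zoom('t19','t19z',180,110,220,150,3.6)
E
```

```text
(no output)
```

View pics/s19z.png

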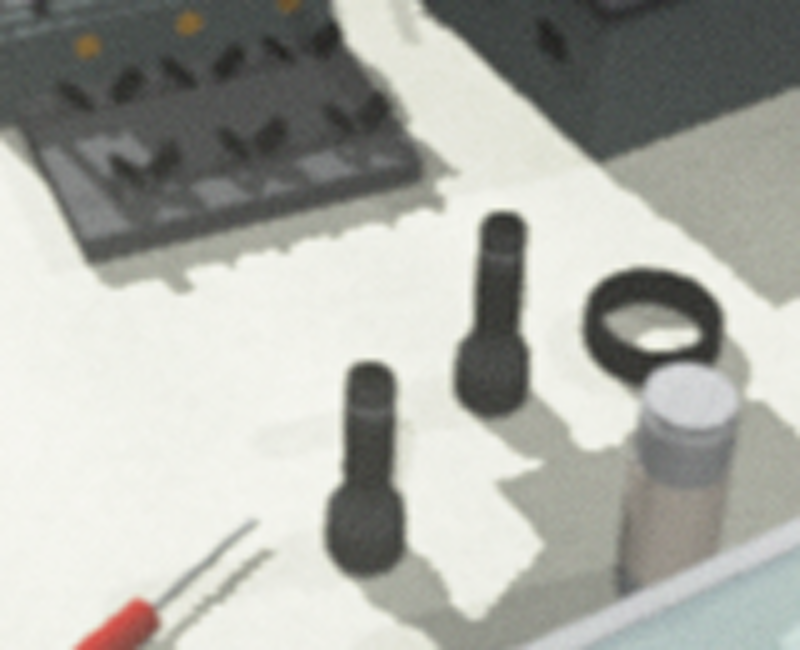

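View pics/t19z.png

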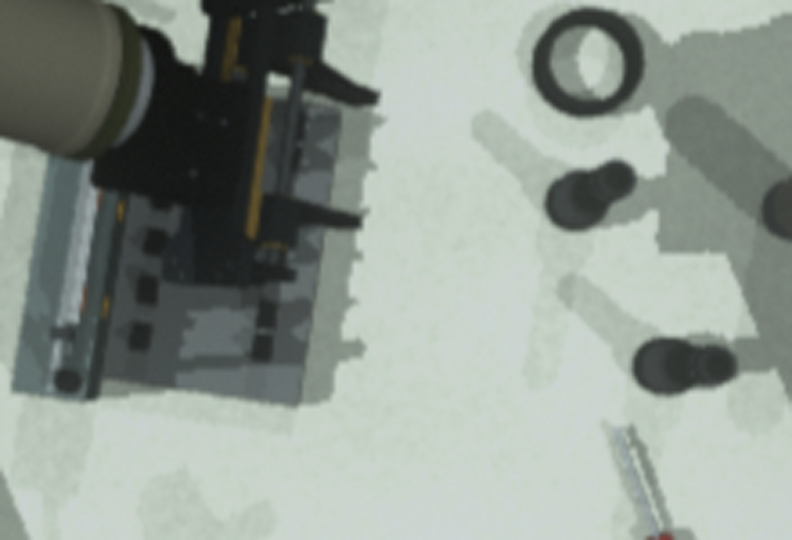

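```bash
python3 - <<'E'
from h import *
T=lambda x,y:(180+x/3.6-.36,110+y/3.6-.36); S=lambda x,y:(210+x/5-.4,170+y/5-.4)
for n,q,z in(('l',(146,290),.04),('l',(140,337),.04),('b',(267,316),.045),('b',(261,347),.045)): print(n,onz('top',T(*q),z).round(4))
for n,s,t in(('A',(505,222),(621,177)),('B',(370,373),(717,366))):
    p,e=tri(S(*s),T(*t)); print(n,p.round(4),round(e,4))
# tail centre on z=.14
for n,s,t in(('A',(505,222),(621,177)),('B',(370,373),(717,366))): print(n,onz('top',T(*t),.14).round(4),onz('side',S(*s),.14).round(4))
# lens head base: footprint centre, head centre plane z .017
print('A head',onz('top',T(576,201),.02).round(4),'B head',onz('top',T(664,367),.02).round(4))
print(onz('side',S(491,375),.024).round(4),onz('side',S(366,532),.024).round(4))
E
```

```text
l [0.5209 0.0465 0.04  ]
l [0.4827 0.0513 0.04  ]
b [ 0.4993 -0.0516  0.045 ]
b [ 0.4743 -0.0467  0.045 ]
A [ 0.5964 -0.3121  0.1428] 0.0007
B [ 0.458  -0.3807  0.1416] 0.0011
A [ 0.5971 -0.3131  0.14  ] [ 0.5981 -0.3094  0.14  ]
B [ 0.4575 -0.381   0.14  ] [ 0.4594 -0.3794  0.14  ]
A head [ 0.5952 -0.3085  0.02  ] B head [ 0.4574 -0.3788  0.02  ]
[ 0.5905 -0.3183  0.024 ] [ 0.4536 -0.3909  0.024 ]
```

```bash
python3 -m inch '[[[0.08,-0.4,-0.3,0,0,0,0.2],[0.16,-0.8,-0.6,0,0,0,0.2],[0.18,-1,-0.8,0,0,0,0.2],[0.18,-1,-0.8,0,0,0,0.2],[0.18,-1,-0.8,0,0,0,0.2]]]'
python3 - <<'E'
from h import *
s=read_state(); M=R.from_quat(s['eef_rot']).as_matrix();print(s['joint_positions'].round(2),M.round(3).tolist())
print((np.array([.597,-.311,.09])+.022*M[:,0]-s['ee_pos'])/.12, M.T@(np.array([.597,-.311,.09])-s['ee_pos']))
snap('side','s20'); zoom('s20','s20z',190,110,180,140,4.4)
E
```

```text
time: 32.25
ee_pos: [0.6029, -0.2534, 0.1731]
eef_rot: [-0.262, -0.222, 0.712, -0.612]
ft_force: [0.5, 0.0, 1.0]
width: 0.0699
[-0.72  0.65  0.85  1.61  0.42  1.21 -0.3 ] [[-0.113, 0.988, -0.102], [-0.755, -0.152, -0.637], [-0.645, 0.005, 0.764]]
[-0.07013067 -0.61859365 -0.8104893 ] [ 0.09779773  0.00248758 -0.02612805]
```

View pics/s20z.png

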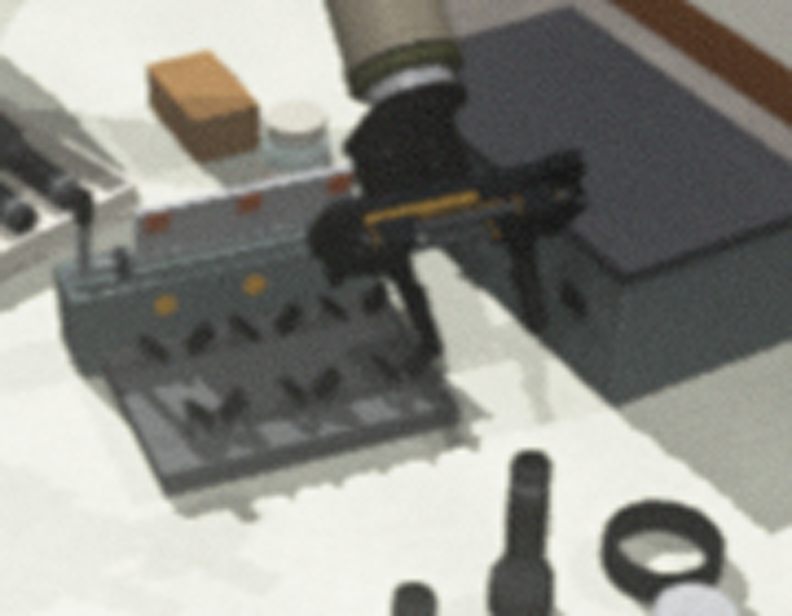

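```bash
python3 -m inch '[[[0.02,0.1,-0.17,0,0,0,0.2],[0,-0.05,-0.32,0,0,0,0.2],[-0.03,-0.25,-0.5,0,0,0,0.2],[-0.03,-0.3,-0.54,0,0,0,0.2],[-0.03,-0.3,-0.54,0,0,0,0.2]]]'
python3 - <<'E'
from h import *
s=read_state(); M=R.from_quat(s['eef_rot']).as_matrix();print(s['joint_positions'].round(2))
print((np.array([.597,-.311,.09])+.022*M[:,0]-s['ee_pos'])/.12, M.T@(np.array([.597,-.311,.09])-s['ee_pos']))
snap('side','s21'); zoom('s21','s21z',230,140,150,130,5);snap('top','t21'); zoom('t21','t21z',260,100,150,130,5)
E
```

```text
time: 32.8
ee_pos: [0.6007, -0.2862, 0.1074]
eef_rot: [-0.26, -0.222, 0.711, -0.614]
ft_force: [-0.4, 0.9, -0.7]
width: 0.07
[-0.66  0.73  0.82  1.66  0.41  1.08 -0.33]
[-0.05122179 -0.3452886  -0.26312726] [ 3.03815205e-02 -9.35889638e-05  2.78835854e-03]
```

View pics/s21z.png

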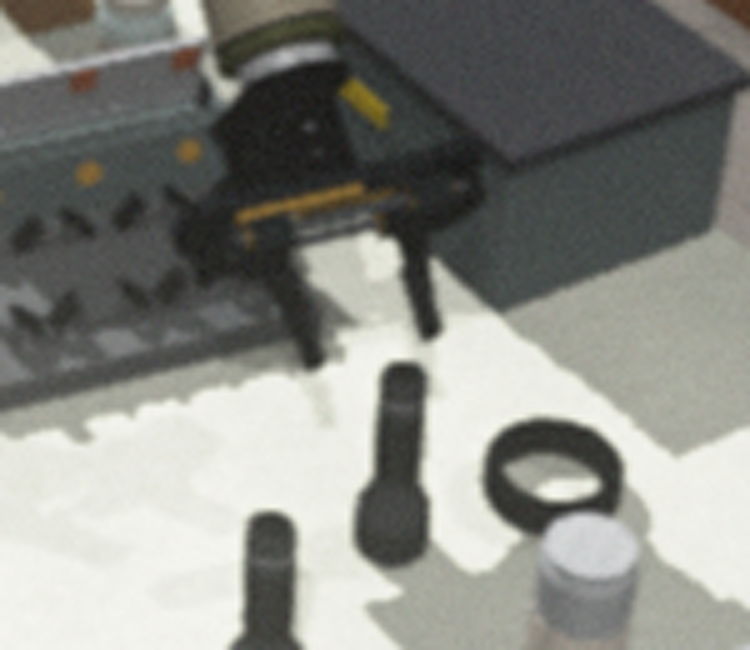

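View pics/t21z.png

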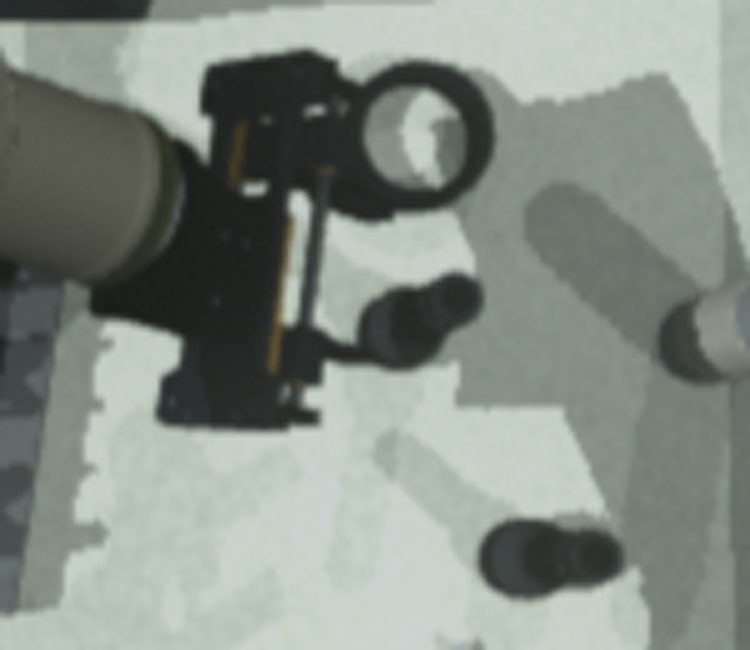

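```bash
python3 - <<'E'
from h import *
s=read_state(); M=R.from_quat(s['eef_rot']).as_matrix();p=s['ee_pos']
for k in(0,-.011):
  P=[p+M@[k,.035,0],p+M@[k,-.035,0],p+M@[k,0,0],[.597,-.311,.09],[.597,-.311,.14]]
  print(((proj('side',P)-[230-.4,140-.4])*5).round().tolist(),((proj('top',P)-[260-.4,100-.4])*5).round().tolist())
E
```

```text
[[436.0, 373.0], [333.0, 401.0], [384.0, 387.0], [400.0, 436.0], [405.0, 374.0]] [[404.0, 233.0], [387.0, 359.0], [396.0, 296.0], [435.0, 310.0], [459.0, 296.0]]
[[430.0, 356.0], [327.0, 383.0], [379.0, 370.0], [400.0, 436.0], [405.0, 374.0]] [[392.0, 229.0], [375.0, 355.0], [383.0, 292.0], [435.0, 310.0], [459.0, 296.0]]
```

```bash
python3 -m inch '[[[-0.03,-0.2,-0.15,0,0,0,0.2],[-0.058,-0.395,-0.306,0,0,0,0.2],[-0.058,-0.395,-0.306,0,0,0,0.2],[-0.058,-0.395,-0.306,0,0,0,0.2]]]' 40
python3 - <<'E'
from h import *
snap('side','s22'); zoom('s22','s22z',230,140,150,130,5)
E
```

```text
time: 33.3
ee_pos: [0.5946, -0.3331, 0.0712]
eef_rot: [-0.26, -0.222, 0.711, -0.615]
ft_force: [0.7, 0.2, 0.2]
width: 0.0697
```

View pics/s22z.png

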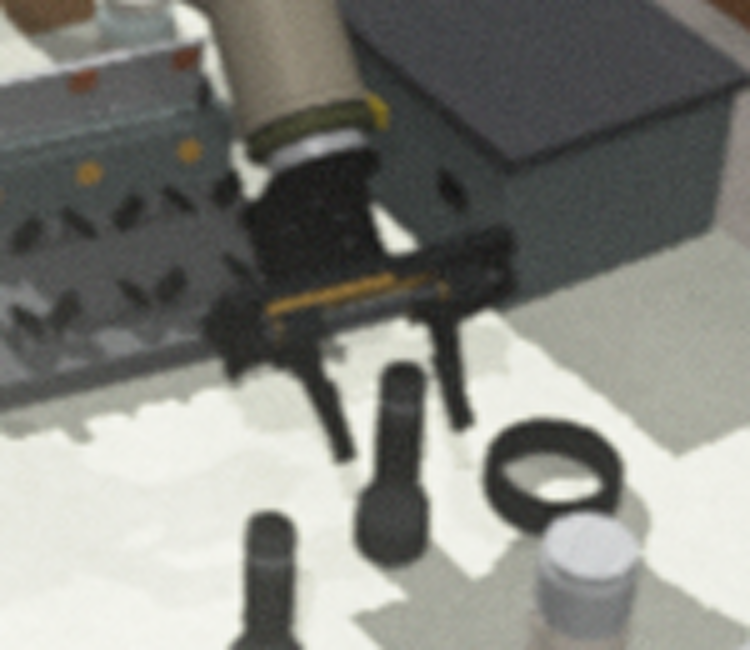

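```bash
python3 -m inch '[[[0,0,0,0,0,0,1],[0,0,0,0,0,0,1],[0,0,0,0,0,0,1],[0,0,0,0,0,0,1],[0,0,0,0,0,0,1],[0,0,0,0,0,0,1]]]' 45
python3 -m inch '[[[0,0,0.3,0,0,0,1],[0,0,0.7,0,0,0,1],[0,0,1,0,0,0,1],[0,0,1,0,0,0,1]]]'
python3 - <<'E'
from h import *
snap('side','s23'); zoom('s23','s23z',230,100,150,130,5)
E
```

```text
time: 33.95
ee_pos: [0.5935, -0.3341, 0.0707]
eef_rot: [-0.26, -0.222, 0.711, -0.614]
ft_force: [-2.8, -0.1, -1.4]
width: 0.0294
time: 34.35
ee_pos: [0.5952, -0.3352, 0.1955]
eef_rot: [-0.263, -0.22, 0.71, -0.615]
ft_force: [0.0, 0.0, -2.2]
width: 0.0293
```

View pics/s23z.png

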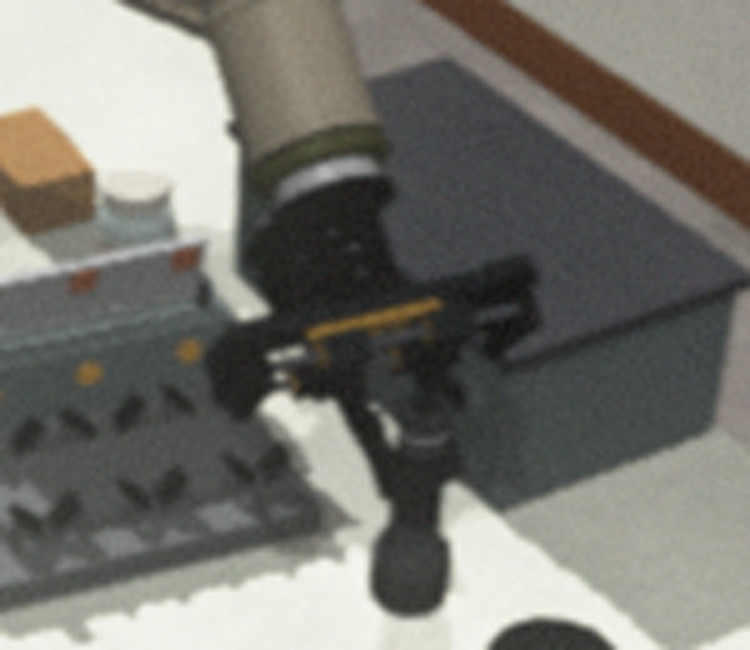

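```bash
python3 -m inch '[[[0,0.2,0.4,0,0,0,1],[0,0.5,0.8,0.02,-0.003,0,1],[0,0.8,0.9,0.044,-0.0065,0,1],[0,1,0.9,0.068,-0.01,0,1],[0,1,0.9,0.09,-0.0133,0,1],[0,1,0.9,0.1236,-0.01825,0,1],[0,1,0.9,0.1236,-0.01825,0,1],[0,1,0.9,0.1236,-0.01825,0,1]]]'
python3 - <<'E'
from h import *
s=read_state(); M=R.from_quat(s['eef_rot']).as_matrix();print(s['joint_positions'].round(2),M.round(3).tolist())
E
python3 -m inch '[[[0,0,0,0.024,-0.0036,0,1],[0,0,0,0.048,-0.0072,0,1],[0,0,0,0.072,-0.0107,0,1],[0,0,0,0.096,-0.0143,0,1],[0,0,0,0.1236,-0.01825,0,1],[0,0,0,0.1236,-0.01825,0,1],[0,0,0,0.1236,-0.01825,0,1]]]'
python3 - <<'E'
from h import *
s=read_state(); M=R.from_quat(s['eef_rot']).as_matrix();print(s['joint_positions'].round(2),M.round(3).tolist())
snap('side','s24');snap('top','t24')
E
```

```text
time: 35.2
ee_pos: [0.592, -0.2176, 0.2977]
eef_rot: [-0.514, -0.439, 0.56, -0.479]
ft_force: [0.4, -1.1, -3.3]
width: 0.0291
[-0.34  0.36  0.79  1.33 -0.17  1.53  0.26] [[-0.013, 0.988, -0.155], [-0.086, -0.155, -0.984], [-0.996, 0.0, 0.087]]
time: 35.9
ee_pos: [0.5933, -0.2141, 0.2952]
eef_rot: [0.686, 0.592, -0.323, 0.273]
ft_force: [0.1, 0.0, -2.0]
width: 0.0292
[ 0.24  0.6   0.62  1.18 -0.9   1.89  0.6 ] [[0.091, 0.989, -0.12], [0.635, -0.151, -0.757], [-0.767, -0.007, -0.642]]
```

View pics/s24.png

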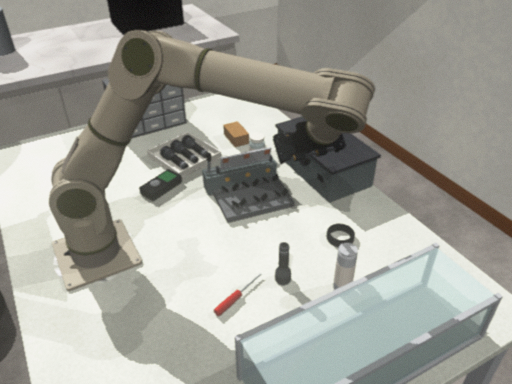

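View pics/t24.png

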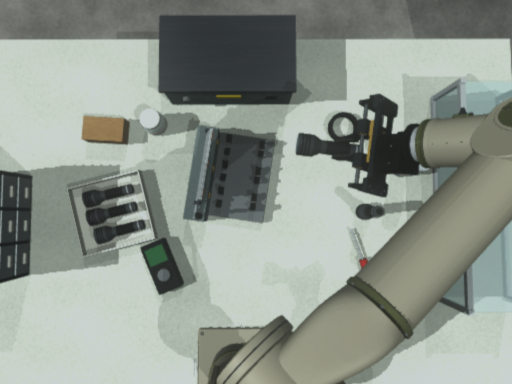

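```bash
python3 -m inch '[[[0.1,0.3,-0.1,0,0,0,1],[0.2,0.6,-0.3,0,0,0,1],[0.3,0.9,-0.5,0,0,0,1],[0.3,1,-0.6,0,0,0,1],[0.3,1,-0.6,0,0,0,1]]]'
python3 -m inch '[[[0.08,0.2,-0.2,0,0,0,1],[0.158,0.4,-0.4,0,0,0,1],[0.158,0.4,-0.5,0,0,0,1],[0.158,0.4,-0.5,0,0,0,1]]]'
python3 - <<'E'
from h import *
s=read_state(); M=R.from_quat(s['eef_rot']).as_matrix();print(s['joint_positions'].round(2),M.round(3).tolist())
snap('side','s25');snap('top','t25');zoom('s25','s25z',190,85,130,100,6);zoom('t25','t25z',180,115,130,110,6)
E
```

```text
time: 36.5
ee_pos: [0.6298, -0.088, 0.2261]
eef_rot: [0.684, 0.594, -0.32, 0.277]
ft_force: [-0.7, -0.6, -2.4]
width: 0.0293
time: 36.9
ee_pos: [0.6483, -0.0449, 0.166]
eef_rot: [0.686, 0.592, -0.321, 0.276]
ft_force: [-0.1, -1.2, -1.7]
width: 0.0292
[-0.02  0.57  0.55  1.48 -0.94  1.53  0.57] [[0.093, 0.989, -0.114], [0.635, -0.147, -0.759], [-0.767, -0.002, -0.641]]
```

View pics/s25z.png

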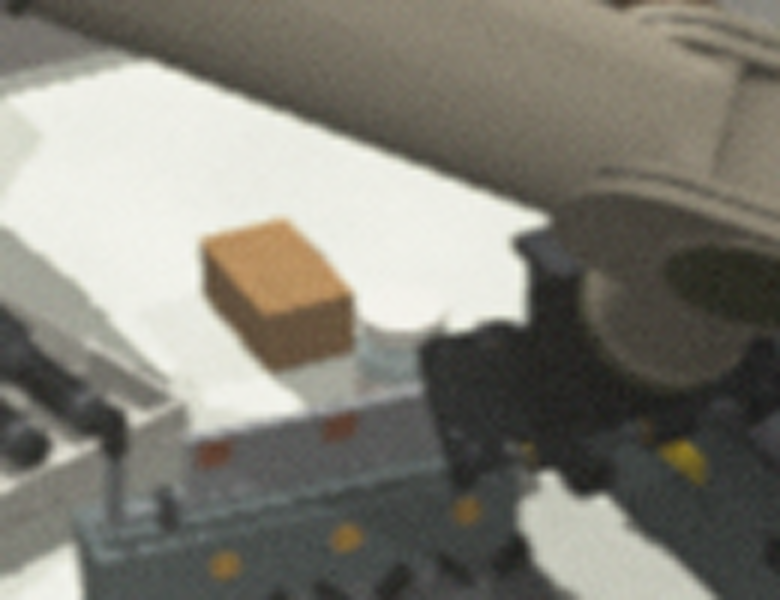

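View pics/t25z.png

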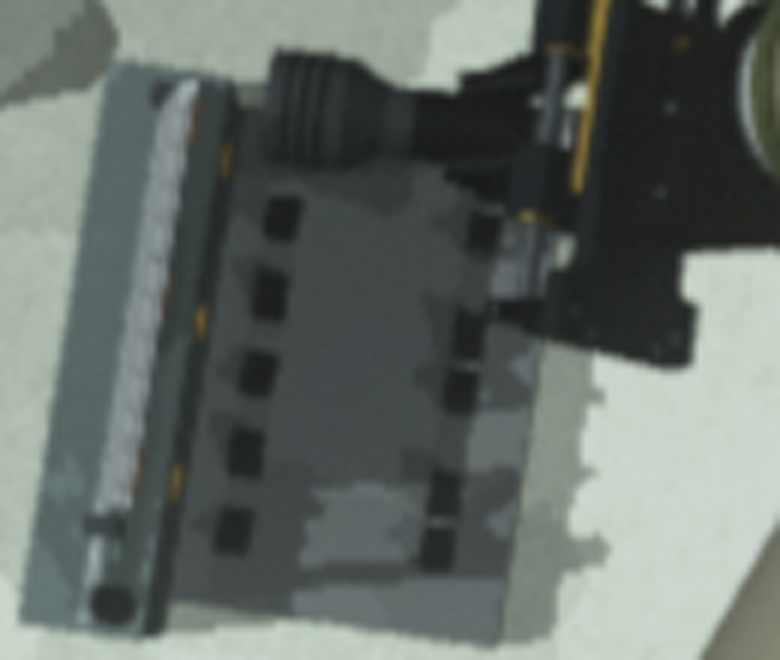

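```bash
python3 - <<'E'
from h import *
T=lambda x,y:(180+x/6-.42,115+y/6-.42)
s=read_state(); M=R.from_quat(s['eef_rot']).as_matrix();p=s['ee_pos']
pad=p-.03*M[:,0]; tz=M@R.from_euler('y',0).as_matrix()
print('pad',pad.round(4))
for z in(.18,.189): print(z,onz('top',T(273,106),z).round(4),onz('top',T(466,122),z).round(4))
l=[onz('top',T(*q),.04)[:2] for q in((268,295),(255,373),(243,450),(233,528))]
b=[onz('top',T(*q),.045)[:2] for q in((468,336),(461,389),(445,492),(438,546))]
for k in(0,2):
    a=(l[k]+l[k+1])/2;c=(b[k]+b[k+1])/2;u=(a-c)/np.linalg.norm(a-c); print('bay',a.round(4),c.round(4),np.degrees(np.arctan2(u[0],u[1])),'lens',(a+.023*u).round(4),'pad',(a-.067*u).round(4))
E
```

```text
pad [ 0.6461 -0.0662  0.1911]
0.18 [0.6603 0.0219 0.18  ] [ 0.6532 -0.0604  0.18  ]
0.189 [0.6583 0.0212 0.189 ] [ 0.6513 -0.0603  0.189 ]
bay [0.5794 0.038 ] [ 0.5646 -0.0611] 8.490443886143291 lens [0.5828 0.0607] pad [ 0.5695 -0.0283]
bay [0.5037 0.0493] [ 0.4886 -0.0497] 8.65062964052805 lens [0.5071 0.072 ] pad [ 0.4936 -0.017 ]
```

```bash
python3 -m inch '[[[0.015,0.1,0,0,0,0,1],[0.015,0.2,-0.1,0,0,0,1],[0.015,0.2,-0.4,0,0,0,1],[0.015,0.2,-0.7,0,0,0,1],[0.015,0.2,-0.8,0,0,0,1],[0.015,0.2,-0.8,0,0,0,1]]]'
python3 - <<'E'
from h import *
snap('side','s26');snap('top','t26');zoom('s26','s26z',190,85,150,110,5);zoom('t26','t26z',180,115,130,110,6)
E
```

```text
time: 37.6
ee_pos: [0.6495, -0.0211, 0.0691]
eef_rot: [0.686, 0.592, -0.321, 0.274]
ft_force: [0.0, 0.3, -2.6]
width: 0.029
```

View pics/s26z.png

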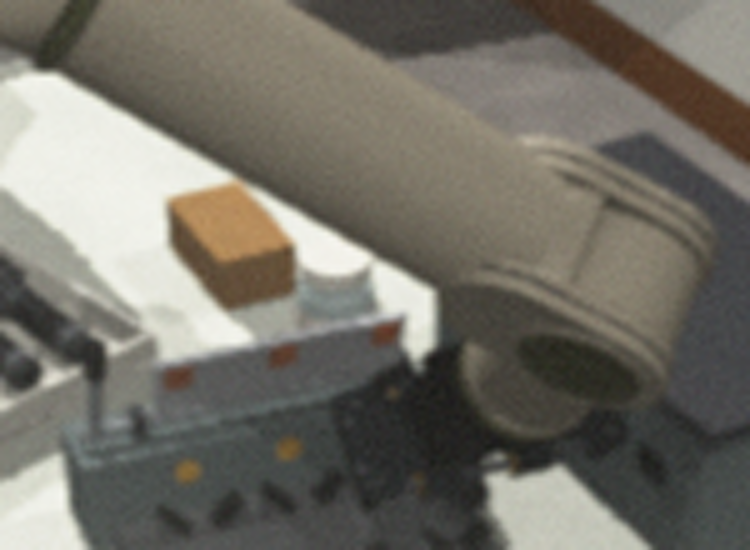

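View pics/t26z.png

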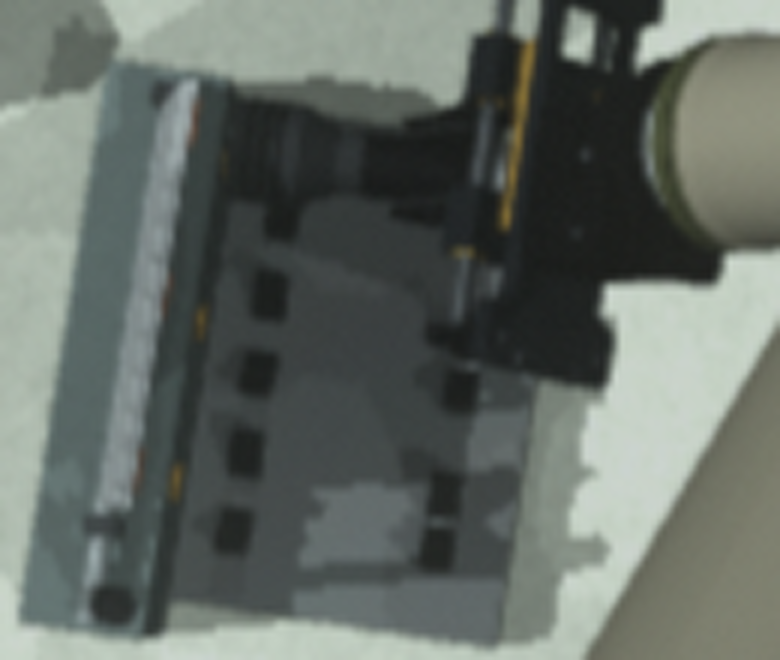

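```bash
python3 - <<'E'
from h import *
T=lambda x,y:(180+x/6-.42,115+y/6-.42)
print(onz('top',T(235,98),.092).round(4),onz('top',T(230,196),.092).round(4))
E
python3 -m inch '[[[0,-0.02,-0.1,0,0,0,1],[0,-0.02,-0.2,0,0,0,1],[0,-0.02,-0.23,0,0,0,1],[0,-0.02,-0.23,0,0,0,1]]]'
```

```text
[0.684  0.0463 0.092 ] [0.6379 0.0485 0.092 ]
time: 38.1
ee_pos: [0.65, -0.0243, 0.0422]
eef_rot: [0.687, 0.591, -0.321, 0.275]
ft_force: [0.1, 0.2, -1.9]
width: 0.0291
```

```bash
python3 -m inch '[[[0,0,-0.03,0,0,0,1],[0,0,-0.05,0,0,0,1],[0,0,-0.05,0,0,0,1]]]';python3 -m inch '[[[0,0,-0.02,0,0,0,1],[0,0,-0.02,0,0,0,1]]]'
```

```text
time: 38.4
ee_pos: [0.6504, -0.0244, 0.0368]
eef_rot: [0.687, 0.591, -0.321, 0.275]
ft_force: [0.0, -0.8, -2.6]
width: 0.0293
time: 38.6
ee_pos: [0.6506, -0.0242, 0.0362]
eef_rot: [0.687, 0.591, -0.32, 0.275]
ft_force: [-5.4, -0.8, 6.7]
width: 0.0289
```

```bash
python3 -m inch '[[[-0.02,0,-0.01,0,0,0,1],[-0.02,0,-0.02,0,0,0,1],[-0.02,0,-0.02,0,0,0,1]]]'
python3 -m inch '[[[-0.01,0,-0.02,0,0,0,1],[-0.01,0,-0.02,0,0,0,1]]]'
python3 - <<'E'
from h import *
snap('side','s27');zoom('s27','s27z',190,105,150,110,5)
E
```

```text
time: 38.9
ee_pos: [0.6486, -0.0243, 0.0343]
eef_rot: [0.687, 0.591, -0.32, 0.275]
ft_force: [-4.1, -0.7, 11.3]
width: 0.0289
time: 39.1
ee_pos: [0.6487, -0.0243, 0.0341]
eef_rot: [0.688, 0.591, -0.318, 0.276]
ft_force: [-5.7, -1.0, 22.5]
width: 0.0288
```

View pics/s27z.png

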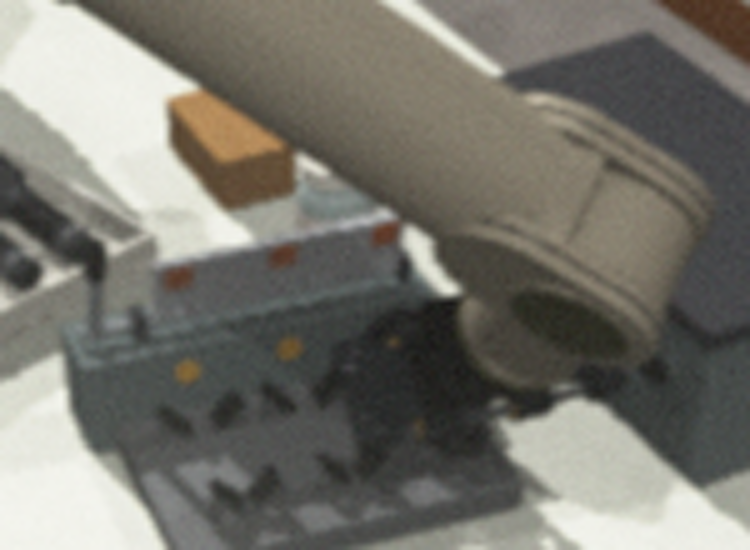

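```bash
python3 -m inch '[[[0,0,0.02,0,0,0,1],[0,0,0.02,0,0,0,0.6],[0,0,0.02,0,0,0,0.4],[0,0,0.02,0,0,0,0.4],[0,0,0.02,0,0,0,0.4],[-0.02,-0.13,0.17,0,0,0,0.4],[-0.05,-0.32,0.38,0,0,0,0.4],[-0.09,-0.6,0.75,0,0,0,0.4],[-0.12,-0.8,0.95,0,0,0,0.4],[-0.12,-0.8,1,0,0,0,0.4]]]'
python3 - <<'E'
from h import *
snap('side','s28');snap('top','t28');zoom('s28','s28z',190,105,150,110,5);zoom('t28','t28z',180,115,130,110,6)
E
```

```text
time: 40.15
ee_pos: [0.6326, -0.1264, 0.153]
eef_rot: [0.689, 0.588, -0.322, 0.277]
ft_force: [-0.4, -0.1, -0.6]
width: 0.0522
```

View pics/s28z.png

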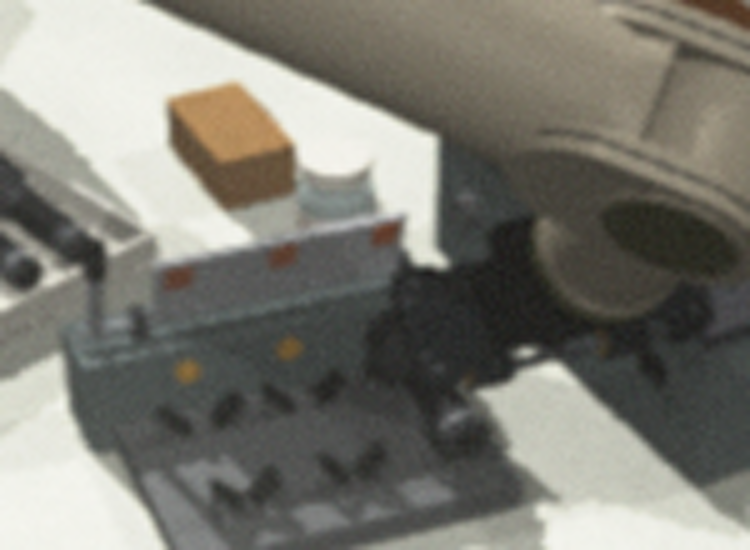

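View pics/t28z.png

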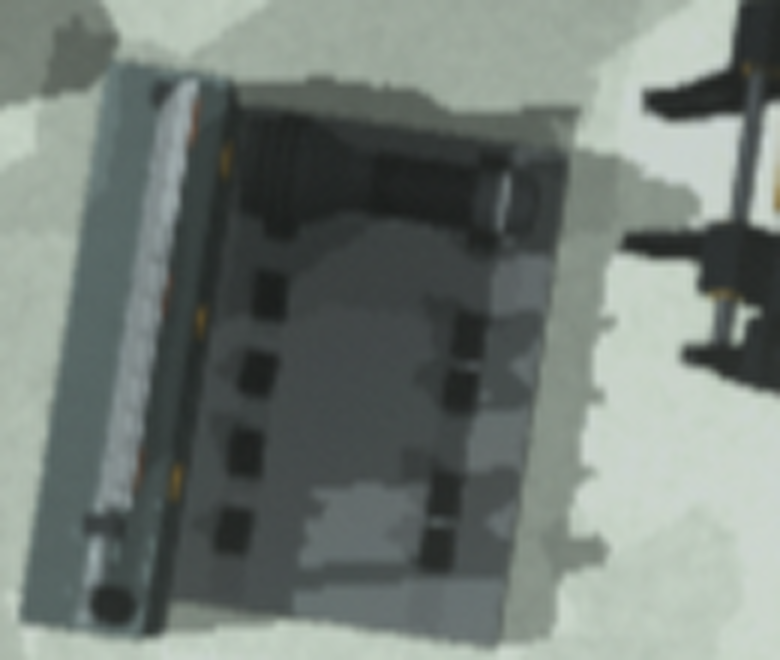

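```bash
python3 -m inch '[[[-0.1,-0.1,0.3,0,0,0,0.2],[-0.3,-0.2,0.7,-0.022,0.0033,0,0.2],[-0.5,-0.3,1,-0.044,0.0065,0,0.2],[-0.6,-0.3,1,-0.066,0.0098,0,0.2],[-0.7,-0.3,1,-0.09,0.0133,0,0.2],[-0.7,-0.3,1,-0.1236,0.01825,0,0.2],[-0.7,-0.3,1,-0.1236,0.01825,0,0.2],[-0.7,-0.3,1,-0.1236,0.01825,0,0.2]]]'
python3 -m inch '[[[-0.1,-0.1,0,-0.022,0.0033,0,0.2],[-0.2,-0.2,0,-0.044,0.0065,0,0.2],[-0.3,-0.3,0,-0.066,0.0098,0,0.2],[-0.4,-0.4,0,-0.09,0.0133,0,0.2],[-0.4,-0.4,0,-0.1236,0.01825,0,0.2],[-0.4,-0.4,0,-0.1236,0.01825,0,0.2],[-0.4,-0.4,0,-0.1236,0.01825,0,0.2]]]'
python3 - <<'E'
from h import *
s=read_state(); M=R.from_quat(s['eef_rot']).as_matrix();print(s['joint_positions'].round(2),M.round(3).tolist())
snap('side','s29');snap('top','t29');zoom('s29','s29z',190,170,160,130,5);zoom('t29','t29z',300,130,150,150,5)
E
```

```text
time: 41.05
ee_pos: [0.5493, -0.1508, 0.2682]
eef_rot: [-0.51, -0.443, 0.556, -0.484]
ft_force: [0.2, 0.1, -0.8]
width: 0.0694
time: 41.75
ee_pos: [0.4995, -0.203, 0.2671]
eef_rot: [-0.257, -0.224, 0.712, -0.614]
ft_force: [0.8, 0.3, -0.3]
width: 0.0697
[-0.8   0.24  0.65  1.78  0.69  1.5  -0.45] [[-0.113, 0.989, -0.09], [-0.759, -0.145, -0.635], [-0.641, -0.004, 0.767]]
```

View pics/s29z.png

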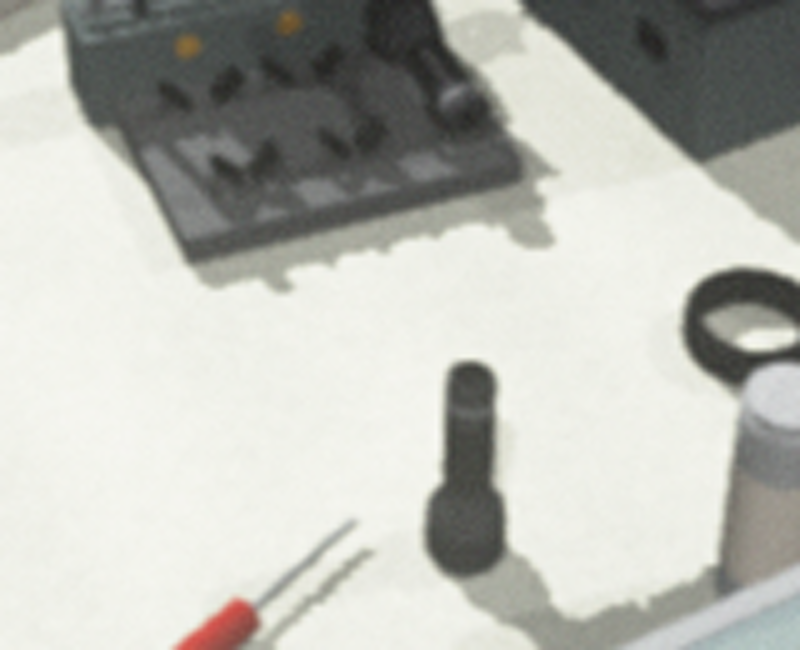

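View pics/t29z.png

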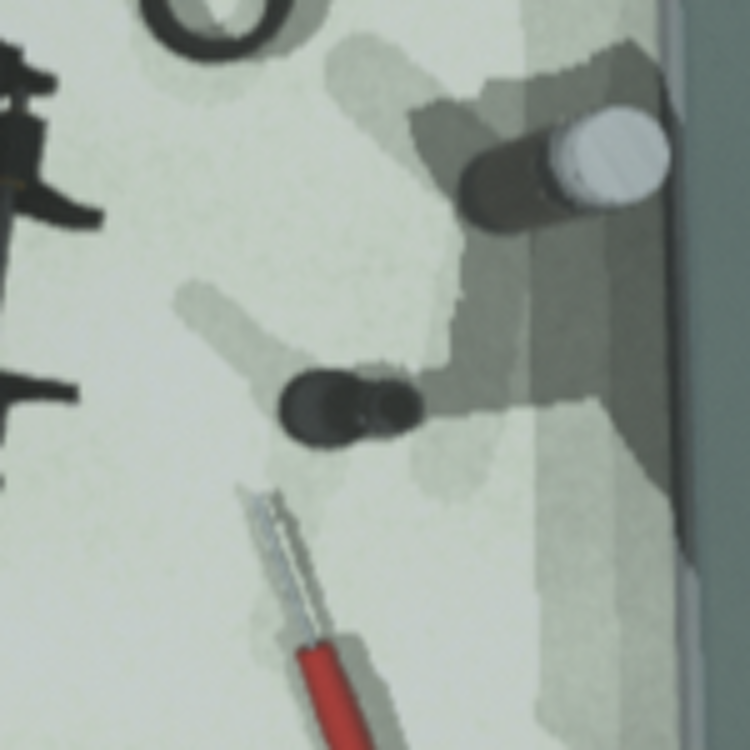

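```bash
python3 -m inch '[[[-0.08,-0.2,-0.3,0,0,0,0.2],[-0.16,-0.5,-0.6,0,0,0,0.2],[-0.243,-0.78,-0.89,0,0,0,0.2],[-0.243,-0.78,-0.89,0,0,0,0.2],[-0.243,-0.78,-0.89,0,0,0,0.2]]]'
python3 -m inch '[[[-0.03,-0.2,-0.17,0,0,0,0.2],[-0.06,-0.4,-0.34,0,0,0,0.2],[-0.09,-0.6,-0.51,0,0,0,0.2],[-0.09,-0.6,-0.51,0,0,0,0.2],[-0.09,-0.6,-0.51,0,0,0,0.2]]]'
python3 - <<'E'
from h import *
s=read_state(); M=R.from_quat(s['eef_rot']).as_matrix();print(s['joint_positions'].round(2))
print((np.array([.458,-.380,.09])+.03*M[:,0]-s['ee_pos'])/.12)
snap('side','s30');snap('top','t30');zoom('s30','s30z',190,170,160,130,5);zoom('t30','t30z',300,130,150,150,5)
E
```

```text
time: 42.35
ee_pos: [0.4698, -0.3001, 0.1633]
eef_rot: [-0.261, -0.222, 0.712, -0.612]
ft_force: [0.0, 1.1, 1.1]
width: 0.0697
time: 42.85
ee_pos: [0.4614, -0.3701, 0.1028]
eef_rot: [-0.261, -0.222, 0.711, -0.614]
ft_force: [1.0, -0.1, 1.0]
width: 0.0695
[-0.55  0.43  0.73  2.01  0.75  0.96 -0.51]
[-0.05577884 -0.27223911 -0.26749176]
```

View pics/s30z.png

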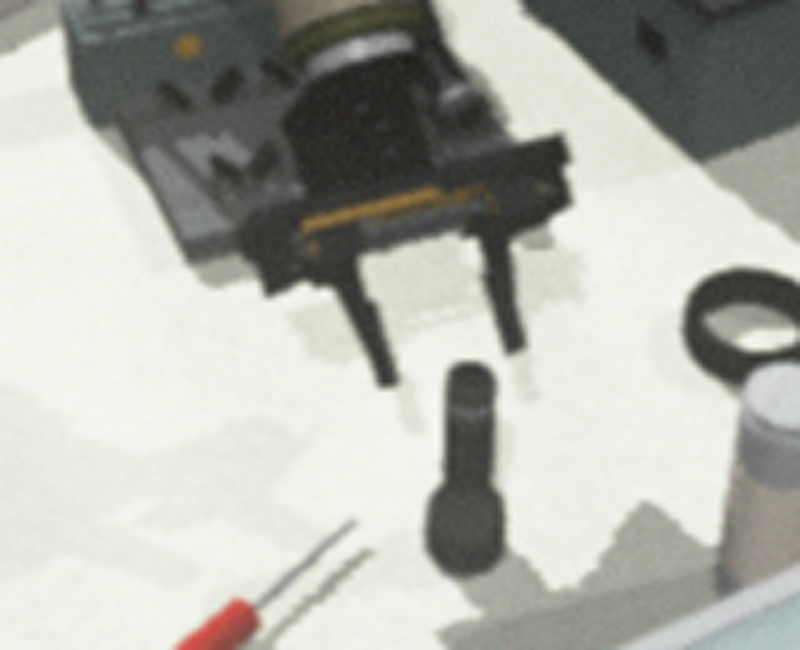

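View pics/t30z.png

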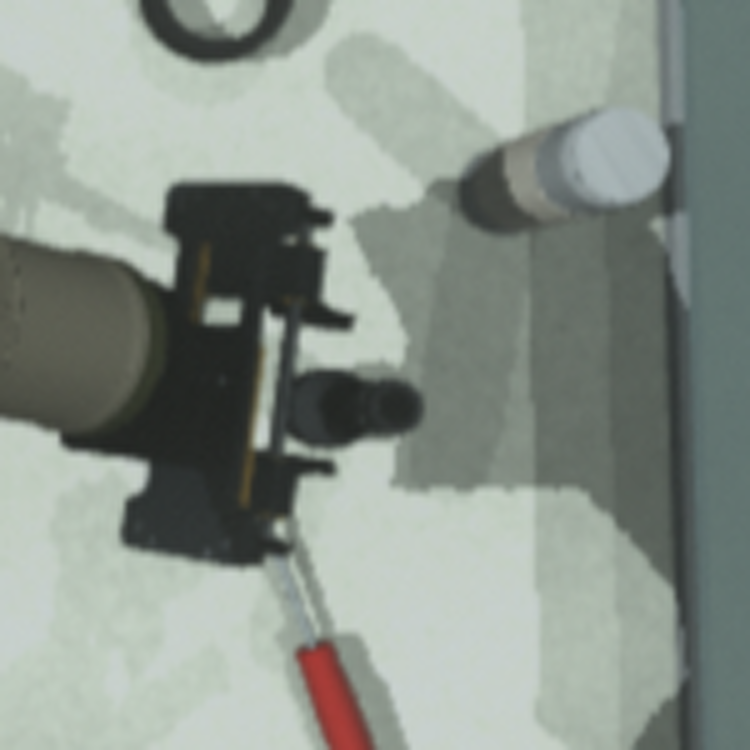

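```bash
python3 -m inch '[[[-0.03,-0.15,-0.14,0,0,0,0.2],[-0.056,-0.275,-0.267,0,0,0,0.2],[-0.056,-0.275,-0.267,0,0,0,0.2],[-0.056,-0.275,-0.267,0,0,0,1],[-0.056,-0.275,-0.267,0,0,0,1],[-0.056,-0.275,-0.267,0,0,0,1],[-0.056,-0.275,-0.267,0,0,0,1],[-0.056,-0.275,-0.267,0,0,0,1],[-0.056,-0.275,-0.267,0,0,0,1]]]' 45
python3 -m inch '[[[0,0,0.3,0,0,0,1],[0,0,0.7,0,0,0,1],[0,0,1,0,0,0,1],[0,0,1,0,0,0,1]]]'
```

```text
time: 43.85
ee_pos: [0.454, -0.4029, 0.0699]
eef_rot: [-0.26, -0.222, 0.711, -0.614]
ft_force: [-0.5, 0.5, 0.5]
width: 0.0295
time: 44.25
ee_pos: [0.4553, -0.4038, 0.1935]
eef_rot: [-0.263, -0.22, 0.71, -0.615]
ft_force: [0.2, -0.1, -2.9]
width: 0.0291
```

```bash
python3 -m inch '[[[0.05,0.2,0.4,0,0,0,1],[0.15,0.5,0.8,0,0,0,1],[0.3,0.9,0.9,0,0,0,1],[0.4,1,0.9,0,0,0,1],[0.4,1,0.9,0,0,0,1]]]'
python3 -m inch '[[[0,0.2,0.1,0.02,-0.003,0,1],[0,0.4,0.1,0.044,-0.0065,0,1],[0,0.6,0.1,0.068,-0.01,0,1],[0,0.6,0.1,0.09,-0.0133,0,1],[0,0.6,0.1,0.1236,-0.01825,0,1],[0,0.6,0.1,0.1236,-0.01825,0,1],[0,0.6,0.1,0.1236,-0.01825,0,1]]]'
python3 - <<'E'
from h import *
s=read_state(); M=R.from_quat(s['eef_rot']).as_matrix();print(s['joint_positions'].round(2),M.round(3).tolist())
E
python3 -m inch '[[[0,0,0,0.024,-0.0036,0,1],[0,0,0,0.048,-0.0072,0,1],[0,0,0,0.072,-0.0107,0,1],[0,0,0,0.096,-0.0143,0,1],[0,0,0,0.1236,-0.01825,0,1],[0,0,0,0.1236,-0.01825,0,1],[0,0,0,0.1236,-0.01825,0,1]]]'
python3 - <<'E'
from h import *
s=read_state(); M=R.from_quat(s['eef_rot']).as_matrix();print(s['joint_positions'].round(2),M.round(3).tolist())
snap('side','s31');snap('top','t31')
E
```

```text
time: 44.75
ee_pos: [0.5055, -0.2779, 0.297]
eef_rot: [-0.26, -0.224, 0.708, -0.617]
ft_force: [-0.7, -0.6, -1.9]
width: 0.0285
time: 45.45
ee_pos: [0.5001, -0.2147, 0.3092]
eef_rot: [-0.514, -0.438, 0.56, -0.479]
ft_force: [0.5, -0.7, -3.0]
width: 0.0289
[-0.49  0.1   0.82  1.55  0.01  1.51  0.18] [[-0.012, 0.988, -0.156], [-0.086, -0.156, -0.984], [-0.996, 0.001, 0.087]]
time: 46.15
ee_pos: [0.501, -0.2114, 0.3068]
eef_rot: [0.686, 0.591, -0.323, 0.273]
ft_force: [0.9, 0.3, -2.7]
width: 0.0287
[ 0.11  0.47  0.83  1.4  -0.84  1.92  0.73] [[0.091, 0.988, -0.121], [0.635, -0.151, -0.757], [-0.767, -0.008, -0.642]]
```

View pics/s31.png

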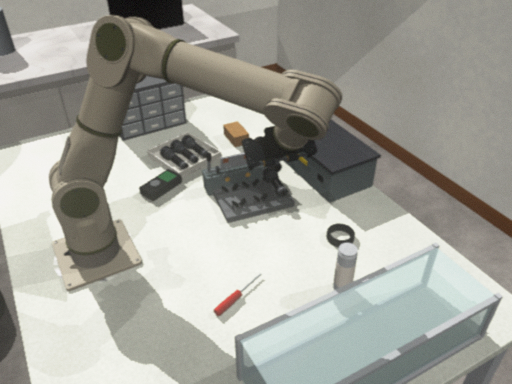

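View pics/t31.png

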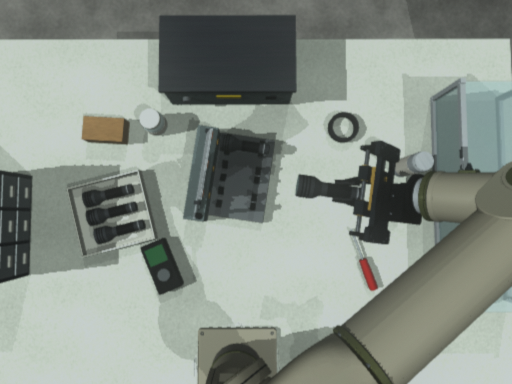

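```bash
python3 -m inch '[[[0,0.3,-0.1,0,0,0,1],[0,0.6,-0.3,0,0,0,1],[-0.03,0.9,-0.5,0,0,0,1],[-0.03,1,-0.6,0,0,0,1],[-0.03,1,-0.6,0,0,0,1]]]'
python3 -m inch '[[[-0.02,0.2,-0.2,0,0,0,1],[-0.03,0.4,-0.4,0,0,0,1],[-0.03,0.5,-0.58,0,0,0,1],[-0.03,0.5,-0.58,0,0,0,1]]]'
python3 - <<'E'
from h import *
s=read_state(); M=R.from_quat(s['eef_rot']).as_matrix();print(s['joint_positions'].round(2),M.round(3).tolist())
snap('top','t32');zoom('t32','t32z',180,115,130,110,6)
E
```

```text
time: 46.75
ee_pos: [0.4978, -0.0864, 0.2376]
eef_rot: [0.685, 0.594, -0.32, 0.277]
ft_force: [-0.4, -0.4, -1.6]
width: 0.0293
time: 47.15
ee_pos: [0.4939, -0.0289, 0.1674]
eef_rot: [0.685, 0.593, -0.321, 0.276]
ft_force: [-0.9, -0.2, -2.0]
width: 0.0288
[-0.22  0.28  0.77  1.88 -0.83  1.46  0.68] [[0.091, 0.989, -0.113], [0.636, -0.145, -0.758], [-0.767, -0.002, -0.642]]
```

View pics/t32z.png

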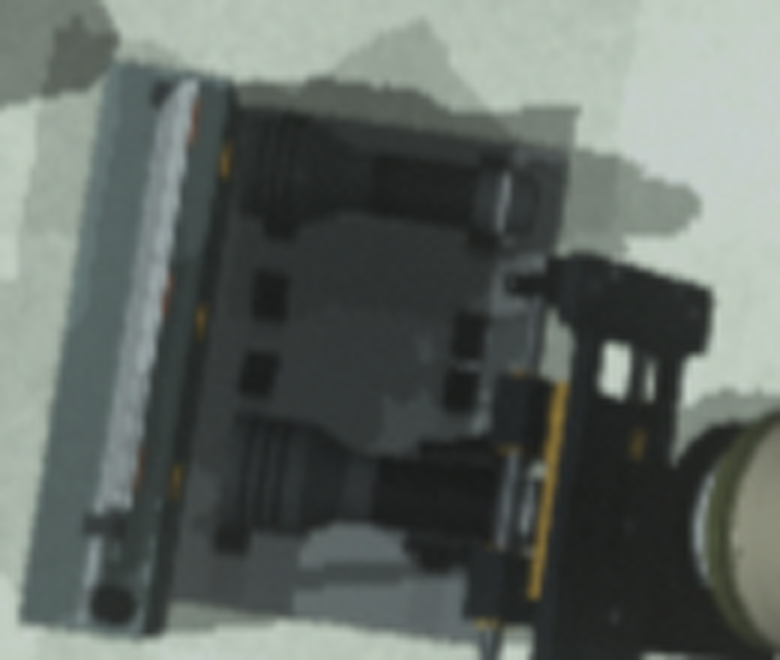

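```bash
python3 -m inch '[[[0,0.1,0,0,0,0,1],[0,0.2,-0.1,0,0,0,1],[0.005,0.23,-0.4,0,0,0,1],[0.005,0.23,-0.7,0,0,0,1],[0.005,0.23,-0.8,0,0,0,1],[0.005,0.23,-0.8,0,0,0,1]]]'
python3 - <<'E'
from h import *
snap('top','t33');zoom('t33','t33z',180,115,130,110,6);snap('side','s33');zoom('s33','s33z',190,105,150,110,5)
E
```

```text
time: 47.8
ee_pos: [0.4952, -0.0037, 0.0721]
eef_rot: [0.687, 0.591, -0.321, 0.275]
ft_force: [0.1, -0.5, -2.1]
width: 0.029
```

View pics/t33z.png

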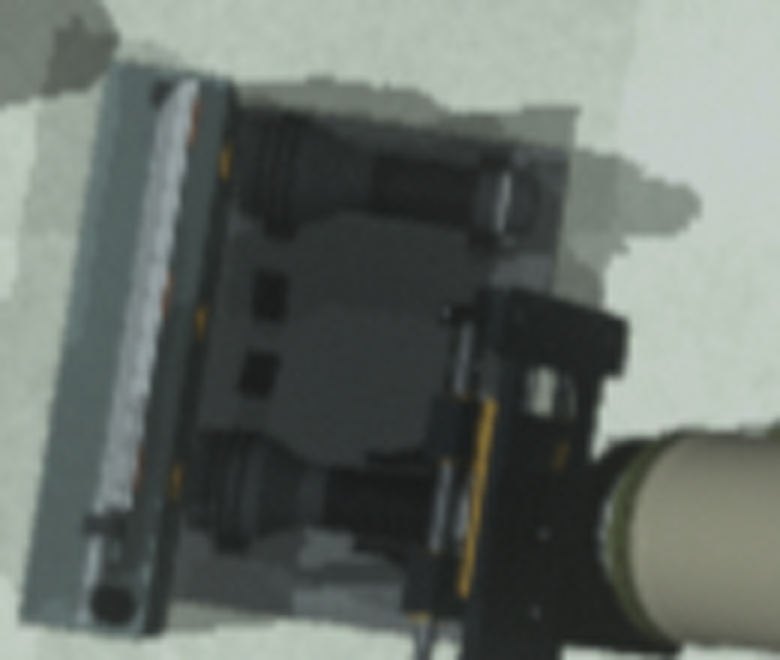

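View pics/s33z.png

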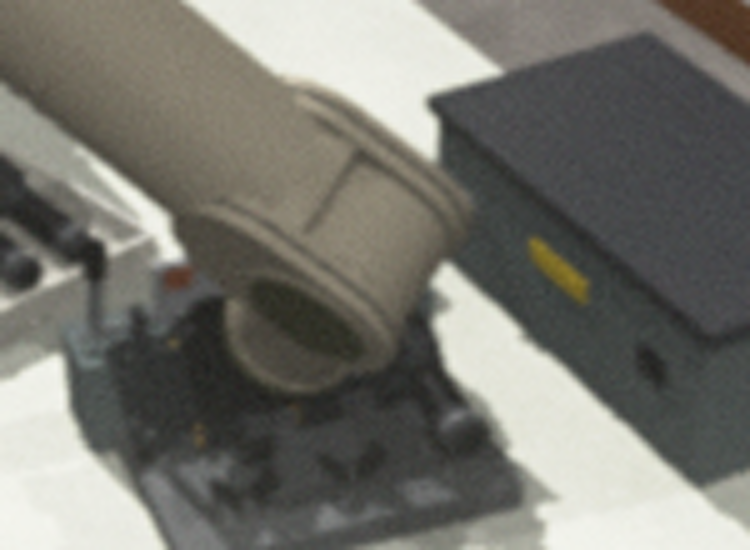

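```bash
python3 -m inch '[[[0,0.01,-0.1,0,0,0,1],[0,0.01,-0.2,0,0,0,1],[0,0.01,-0.25,0,0,0,1],[0,0.01,-0.25,0,0,0,1]]]'
python3 -m inch '[[[0,0,-0.03,0,0,0,1],[0,0,-0.04,0,0,0,1],[0,0,-0.04,0,0,0,1]]]';python3 -m inch '[[[0,0,-0.02,0,0,0,1],[0,0,-0.02,0,0,0,1]]]'
```

```text
time: 48.3
ee_pos: [0.4946, -0.0021, 0.0412]
eef_rot: [0.687, 0.591, -0.321, 0.275]
ft_force: [-0.7, -0.4, -1.8]
width: 0.0291
time: 48.6
ee_pos: [0.4952, -0.0022, 0.0375]
eef_rot: [0.687, 0.591, -0.321, 0.275]
ft_force: [-1.2, 1.0, -2.3]
width: 0.0286
time: 48.8
ee_pos: [0.495, -0.002, 0.0368]
eef_rot: [0.687, 0.592, -0.319, 0.275]
ft_force: [-8.1, -2.4, 16.7]
width: 0.0289
```

```bash
python3 -m inch '[[[-0.02,0,0,0,0,0,1],[-0.025,0,-0.01,0,0,0,1],[-0.025,0,-0.015,0,0,0,1]]]'
```

```text
time: 49.1
ee_pos: [0.4936, -0.0024, 0.0354]
eef_rot: [0.688, 0.591, -0.319, 0.276]
ft_force: [-3.9, -3.8, 21.1]
width: 0.0291
```

Seated; release and retreat, then check.

```bash
python3 -m inch '[[[0,0,0.01,0,0,0,1],[0,0,0.02,0,0,0,0.6],[0,0,0.02,0,0,0,0.4],[0,0,0.02,0,0,0,0.4],[0,0,0.02,0,0,0,0.4],[-0.02,-0.13,0.17,0,0,0,0.4],[-0.05,-0.32,0.38,0,0,0,0.4],[-0.09,-0.6,0.75,0,0,0,0.4],[-0.12,-0.8,0.95,0,0,0,0.4],[-0.12,-0.8,1,0,0,0,0.4]]]'
python3 -m inch '[[[0,-0.2,0.3,0,0,0,0.4],[0,-0.4,0.6,0,0,0,0.4],[0,-0.6,0.7,0,0,0,0.4],[0,-0.6,0.7,0,0,0,0.4]]]'
python3 - <<'E'
from h import *
snap('top','t34');zoom('t34','t34z',180,115,130,110,6);snap('side','s34');zoom('s34','s34z',190,105,150,110,5)
E
```

```text
time: 50.1
ee_pos: [0.4784, -0.1028, 0.156]
eef_rot: [0.689, 0.588, -0.321, 0.277]
ft_force: [0.2, -0.2, -0.9]
width: 0.0518
time: 50.5
ee_pos: [0.4779, -0.173, 0.2381]
eef_rot: [0.688, 0.59, -0.321, 0.276]
ft_force: [0.1, -0.5, 0.9]
width: 0.0523
```

View pics/t34z.png

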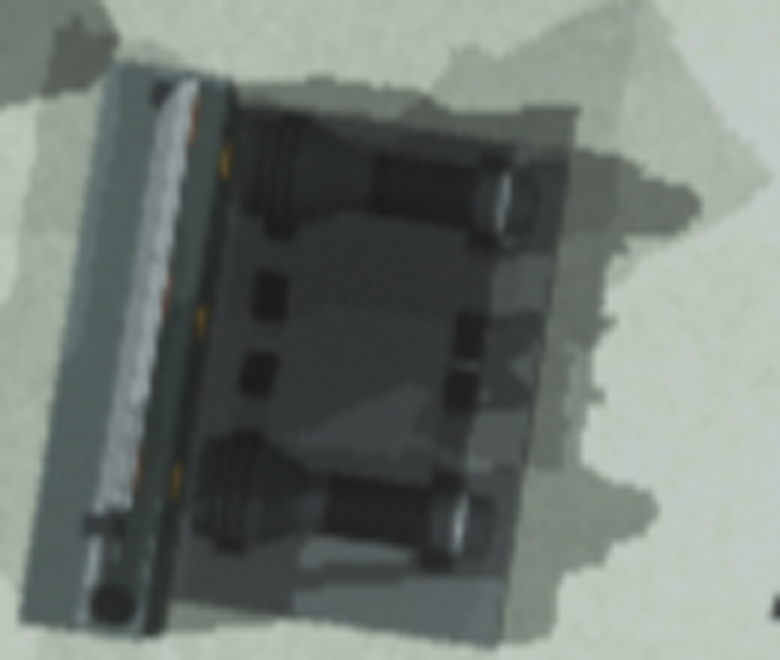

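View pics/s34.png

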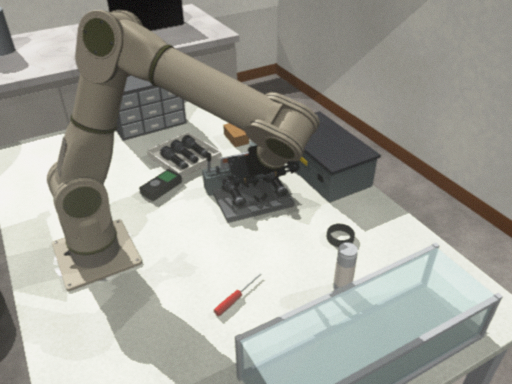

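```bash
python3 - <<'E'
from h import *
T=lambda x,y:(180+x/6-.42,115+y/6-.42)
print('lens0',onz('top',T(244,170),.058),'tail',onz('top',T(533,202),.058))
print('lens2',onz('top',T(199,490),.058),'tail',onz('top',T(490,522),.058))
E
```

```text
lens0 [0.6567222  0.04508017 0.058     ] tail [ 0.64081412 -0.09415507  0.058     ]
lens2 [0.50236409 0.06623729 0.058     ] tail [ 0.48667714 -0.07281413  0.058     ]
```

```bash
python3 -m inch '[[[0,0,0.3,-0.02,0.003,0,0.6],[0,0.1,0.5,-0.044,0.0065,0,0.6],[0,0.4,0.6,-0.066,0.0098,0,0.6],[-0.1,0.7,0.6,-0.09,0.0133,0,0.6],[-0.2,1,0.6,-0.11,0.0163,0,0.6],[-0.2,1,0.6,-0.11,0.0163,0,0.6],[-0.2,1,0.6,-0.11,0.0163,0,0.6]]]' 30
python3 -m inch '[[[0,0.3,0,0,0,0,0.6],[0,0.7,0,0,0,0,0.6],[-0.05,1,0,0,0,0,0.6],[-0.05,1,0,0,0,0,0.6]]]'
python3 - <<'E'
from h import *
s=read_state(); M=R.from_quat(s['eef_rot']).as_matrix();print(s['ee_pos'],s['joint_positions'].round(2),M.round(3).tolist())
jaw=np.degrees(np.arctan2(M[1,1],M[0,1]));print(jaw)
E
```

```text
time: 51.3
ee_pos: [0.4531, -0.0438, 0.3084]
eef_rot: [-0.532, -0.464, 0.533, -0.466]
ft_force: [-0.2, -0.0, -0.1]
width: 0.0351
time: 51.7
ee_pos: [0.4462, 0.0749, 0.3076]
eef_rot: [-0.533, -0.464, 0.535, -0.463]
ft_force: [0.9, -0.3, -0.3]
width: 0.0348
[0.44620632 0.07486438 0.3075798 ] [-0.76 -0.13  0.44  1.72  0.05  1.53 -0.46] [[-0.002, 0.99, -0.141], [-0.001, -0.141, -0.99], [-1.0, -0.002, 0.001]]
-8.100788347472076
```

```bash
python3 - <<'E'
from h import *
T=lambda x,y:(180+x/6-.42,115+y/6-.42);S=lambda x,y:(190+x/5-.4,105+y/5-.4)
print(tri(S(95,243),T(112,605)), onz('top',T(112,605),.178))
snap('side','s35');zoom('s35','s35z',180,65,120,110,6)
E
```

```text
(array([0.44854082, 0.08917643, 0.17958681]), np.float64(0.0007491418841180686)) [0.44819392 0.08957448 0.178     ]
```

View pics/s35z.png

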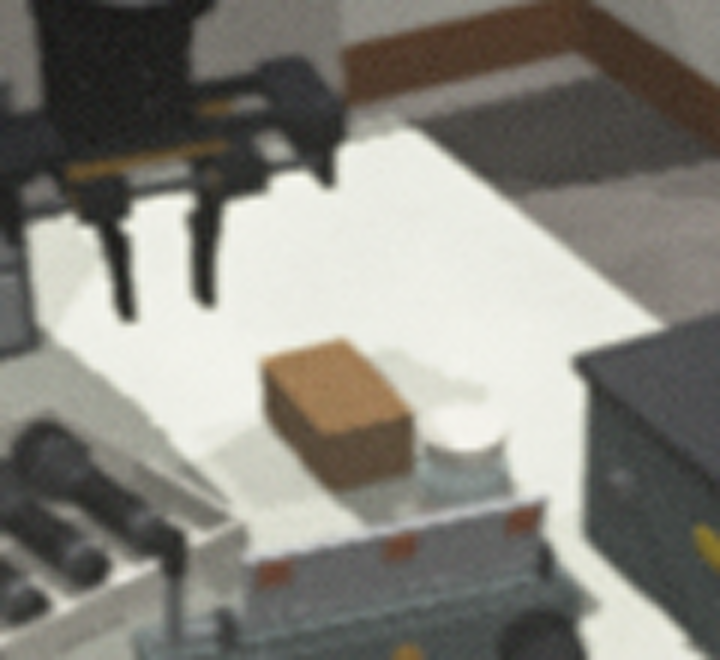

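```bash
python3 -m inch '[[[0.015,0.14,0,0,0,0,0.6],[0.015,0.14,-0.3,0,0,0,0.6],[0.015,0.14,-0.6,0,0,0,0.6],[0.015,0.14,-0.85,0,0,0,0.6],[0.015,0.14,-0.85,0,0,0,0.6]]]' 30
python3 - <<'E'
from h import *
snap('side','s36');zoom('s36','s36z',180,85,120,100,6)
E
```

```text
time: 52.25
ee_pos: [0.4475, 0.0854, 0.2036]
eef_rot: [-0.534, -0.461, 0.538, -0.461]
ft_force: [-0.8, 0.3, 0.2]
width: 0.0348
```

View pics/s36z.png

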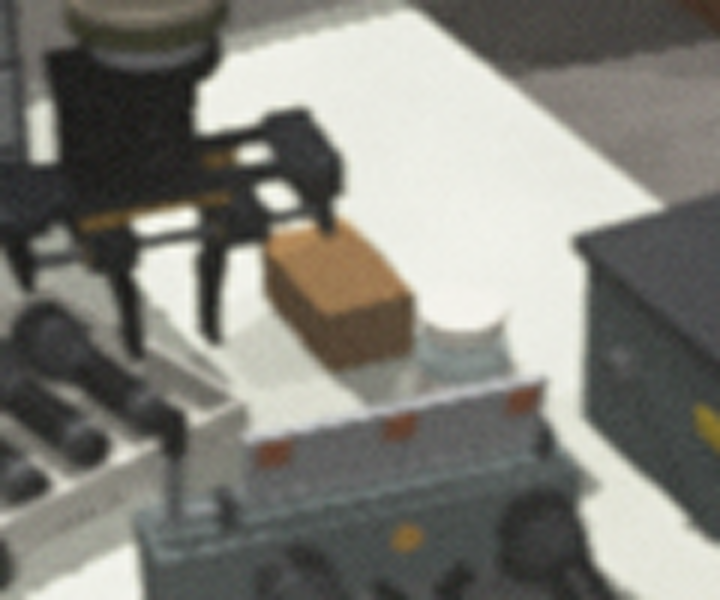

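```bash
python3 -m inch '[[[0,0.04,-0.2,0,0,0,0.6],[0,0.05,-0.4,0,0,0,0.6],[0,0.05,-0.54,0,0,0,0.6],[0,0.05,-0.54,0,0,0,0.6],[0,0.05,-0.54,0,0,0,1],[0,0.05,-0.54,0,0,0,1],[0,0.05,-0.54,0,0,0,1],[0,0.05,-0.54,0,0,0,1]]]' 30
```

```text
time: 53.1
ee_pos: [0.4475, 0.0932, 0.1434]
eef_rot: [-0.535, -0.462, 0.537, -0.461]
ft_force: [-15.5, 0.3, 13.1]
width: 0.0158
```

```bash
python3 -m inch '[[[-0.02,-0.05,-0.012,0,0,0,1],[-0.03,-0.095,-0.03,0,0,0,1],[-0.04,-0.155,-0.06,0,0,0,1],[-0.048,-0.212,-0.09,0,0,0,1],[-0.055,-0.265,-0.13,0,0,0,1],[-0.063,-0.315,-0.172,0,0,0,1],[-0.07,-0.36,-0.22,0,0,0,1],[-0.076,-0.4,-0.274,0,0,0,1]]]'
python3 - <<'E'
from h import *
snap('side','s37');zoom('s37','s37z',180,85,120,100,6)
E
```

```text
time: 53.9
ee_pos: [0.4402, 0.0451, 0.1103]
eef_rot: [0.536, 0.461, -0.536, 0.461]
ft_force: [-5.1, 2.3, 4.5]
width: 0.0162
```

View pics/s37z.png

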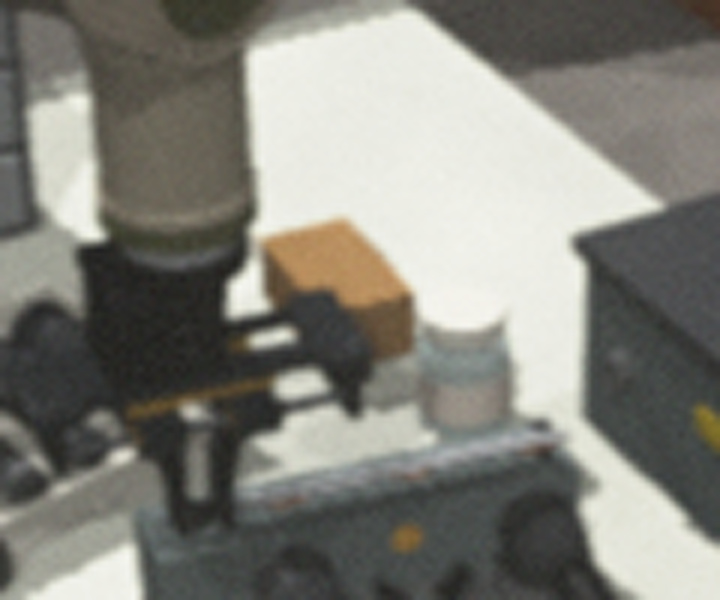

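```bash
python3 -m inch '[[[-0.005,-0.035,-0.058,0,0,0,1],[-0.009,-0.063,-0.116,0,0,0,1],[-0.012,-0.085,-0.18,0,0,0,1],[-0.015,-0.102,-0.244,0,0,0,1],[-0.017,-0.11,-0.31,0,0,0,1],[-0.017,-0.115,-0.376,0,0,0,1],[-0.017,-0.115,-0.4,0,0,0,1],[-0.017,-0.115,-0.42,0,0,0,1]]]'
```

```text
time: 54.75
ee_pos: [0.438, 0.0305, 0.0599]
eef_rot: [-0.536, -0.461, 0.536, -0.461]
ft_force: [-14.1, -3.1, 28.8]
width: 0.0165
```

```bash
python3 -m inch '[[[0,0,0.015,0,0,0,1],[0,0,0.015,0,0,0,0.7],[0,0,0.015,0,0,0,0.68],[0,0,0.015,0,0,0,0.68],[0,0,0.1,0,0,0,0.68],[0,0,0.4,0,0,0,0.68],[0,0,0.8,0,0,0,0.6],[0,0,1,0,0,0,0.6]]]'
python3 -m inch '[[[0,0,0.4,0,0,0,0.6],[-0.1,0.3,0.8,0,0,0,0.6],[-0.2,0.6,0.9,0,0,0,0.6],[-0.2,1,0.9,0,0,0,0.6],[-0.2,1,0.9,0,0,0,0.6]]]'
python3 -m inch '[[[0,0.4,0,0,0,0,0.6],[-0.1,0.8,0,0,0,0,0.6],[-0.2,1,0,0,0,0,0.6],[-0.2,1,0,0,0,0,0.6],[-0.2,1,0,0,0,0,0.6]]]'
python3 - <<'E'
from h import *
snap('top','t38');zoom('t38','t38z',180,115,130,110,6);snap('side','s38');zoom('s38','s38z',180,115,130,100,6)
E
```

```text
time: 55.55
ee_pos: [0.4398, 0.0307, 0.1835]
eef_rot: [0.538, 0.46, -0.535, 0.462]
ft_force: [0.1, -0.3, 0.2]
width: 0.0334
time: 56.05
ee_pos: [0.4133, 0.1568, 0.2883]
eef_rot: [0.535, 0.463, -0.533, 0.464]
ft_force: [0.4, -0.7, -1.0]
width: 0.035
time: 56.55
ee_pos: [0.3905, 0.2705, 0.2876]
eef_rot: [0.536, 0.461, -0.536, 0.462]
ft_force: [0.7, 0.3, -1.1]
width: 0.0349
```

View pics/t38z.png

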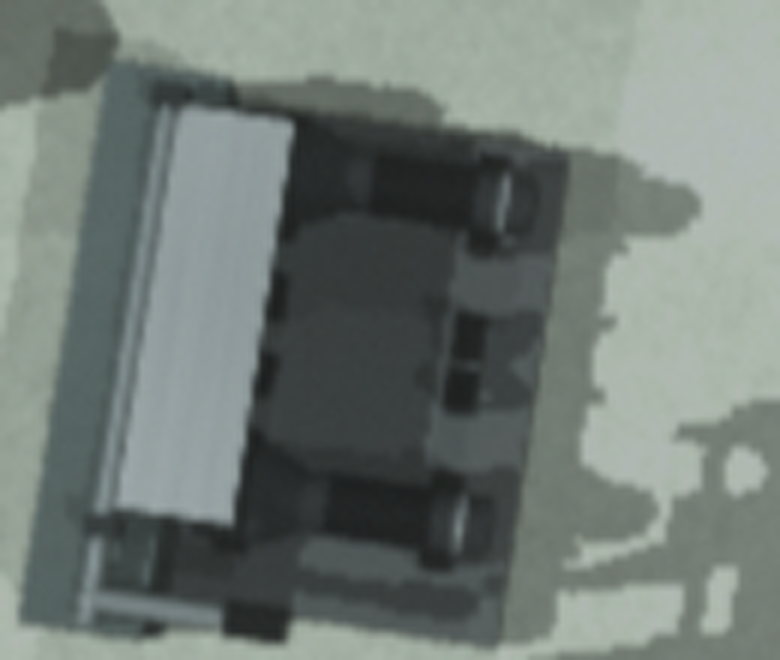

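View pics/s38z.png

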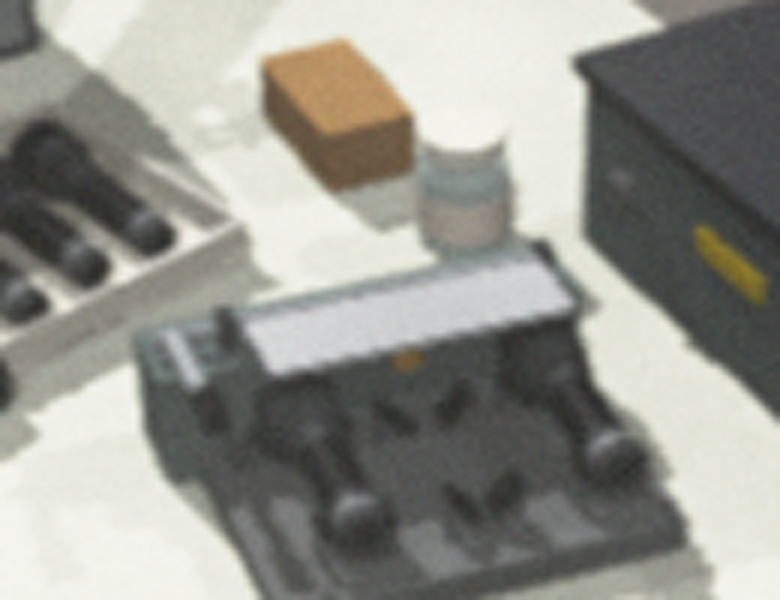

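View pics/s38.png

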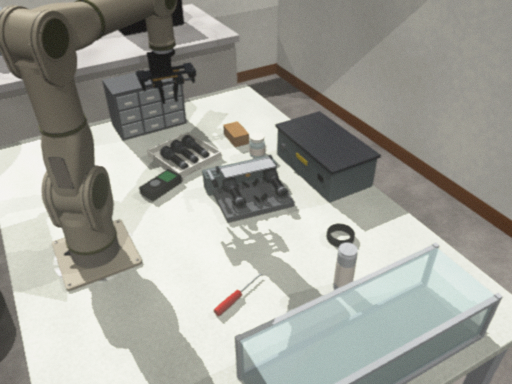

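View pics/t38.png

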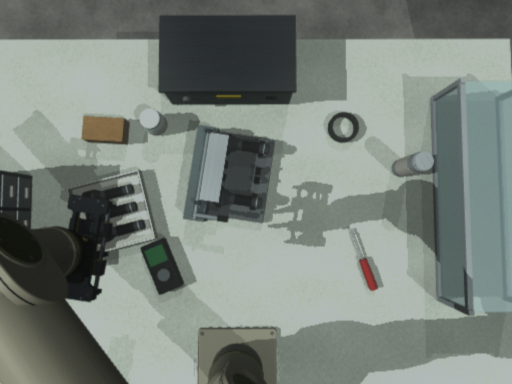

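```bash
python3 - <<'E'
from h import *
print(read_state()['time'],close_job())
E
```

```text
the job is handed in; nothing more can be done
56.65 None
```

I raised the lever to its stop and laid the three charged torches in the white tray. I then laid the two flat torches (only two were there) in the far and near cradles, lens to the head. Last, I lowered the lever to its stop with about 29 N at the wrist. I handed the job in at 56.65 s and got no verdict back.

**Last checks:**
- **Flat torches:** With the lever still up, the top view put the lens faces about 4 mm (far cradle) and 7 mm (near cradle) from their places, with the axes within about 0.04 rad of the cradles. The near one is a little short of the head, and I left it so.
- **Lever:** In the last pictures the grip and contact bar are back at their starting image positions to within about a pixel.
- **Tray:** The last pictures show all three charged torches on their sides inside the tray.
- **Other things on the counter:** They look unmoved in those pictures, and the arm is clear of everything at 0.29 m height.

**What failed or disagreed on the way:**
- **Grasps:** The first grip on the lever and the first on the middle charged torch slipped because they were too high. Nothing moved, and both worked a little lower.
- **Height:** The side view showed the fingertips about 8 mm higher than the reported tool position. I set grasp heights from contact instead.
- **Rack position:** The rack's deck edges and the torches disagreed by about 9 mm on where the cradles are. I used the torches and saddles.

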